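# Knock chocolate bars out of a flip-over mould and lock them in a carrier

## Robot

A 7-joint arm with a two-finger parallel gripper is mounted at the origin on a cart in front of the work surface, level with it; the furniture and walls round the work are solid. World frame = base frame: x ahead of the robot, y to its left, z up, the work surface at z = 0. Lengths are in m, angles in rad, forces in N, time in s.
With the tool pointing down it reaches from about 0.425 to 0.95 m from the base axis. Payload 4.7 kg.
Tool frame: the origin (TCP) lies at the very end of the fingers, on their centre line; the grasp point (between the pads) lies 19 mm behind it; z points along the fingers, y is the line along which they close (so a half turn about z gives the same grasp; the last joint's range is limited). The gripper opens to 87 mm and grips with 3 to 60 N. Pads are 19 mm wide; open, the fingers measure 117 mm over their backs; the gripper's body (75 mm by 190 mm) begins 51 mm behind the grasp point.
Start: joints at [-1.165, 0.469, -0.049, 1.532, 0.024, 1.141, -0.082], TCP at [0.284, 0.612, 0.223] pointing down, gripper open.
Joint ranges: [-2.59, 2.59], [-0.33, 1.99], [-1.39, 1.29], [0.1, 2.45], [-1.04, 4.18], [0.21, 1.99], [-2.66, 2.66]. Speed limits (rad/s): [2.57, 2.57, 3.14, 3.14, 3.14, 3.14, 3.14].

## Interface

Orientations are given as a unit quaternion [w, x, y, z].
In Python, from rig import env gives the robot as it stands. The module is installed in compiled form; this text tells all that it offers.
- The arm moves only by the tool servo_tool, never from a script. Its argument "commands" is a list that holds one entry, the list of rows, each a list of 6 numbers: the shift along the tool's x, y, z in cm, then the turn, a rotation vector about the tool's x, y, z in rad. A call has 1 to 5 rows; each row is the pose to reach, as a shift and turn from the pose commanded when the call began, along the tool's axes at that moment; what a row does not reach only later rows make up. A row lasts 1/8 s, in which the tool goes at most 62.5 mm and 10.7 degrees, less where a joint would pass 70% of its speed; a pose out of reach is approached as far as the arm can. A call with a gripper value outside its range is refused whole. "grip" is the finger opening in cm, from 0 to 8.7, set as the call begins (left out, the last holds). The fingers move at their own pace and stop on an object; the grip force is fixed at half the most. Time passes only in rows, so rows that repeat a pose let the fingers close. It gives the time, the measured TCP pose, the force, the opening and the grip force at its end, in the units of the state.
- env.read_state(): the state, without advancing time (a new reading comes with each control period).
- env.capture(name): name is "scene" or "top" or "wrist"; returns the picture (480x640x3 uint8, red, green, blue); there is no depth.
- env.camera_params(name): a dict with "intrinsics" (3x3 intrinsics, pixels), "R" (3x3) and "t" (3): a world point X has camera coordinates R X + t. Camera axes: x right, y down, z forward; pixel columns grow to the right and rows downward; lengths in m; the calibration is good to about 2 mm. A picture is of the moment at which its call begins: read the wrist's pose just before it. camera_params takes no time and is no camera call; for the wrist camera it gives the pose at the moment of the call.
- env.finish_job(): hands the job in; it is judged then, once.
The state is a dict: "time": time; "joint_pos": joint angles; "joint_vel": joint speeds; "joint_torque": joint torques, N m; "tcp_pos": TCP position; "ee_rot": TCP orientation; "contact_force": force on the tool from outside, world axes, zero at the start; "moment": the same for the moment, N m; "gripper_width": finger opening in m; "finger_force": force on a finger pad.
Only numpy, scipy, OpenCV 4.12 (cv2) and the standard library are available. Lean on these libraries where they do the work, as an engineer would, in place of code of your own. Each camera call takes 0.05 s, during which the arm holds its last target. There are 200 camera calls.

## Task

Swing the mould tray over upside down and rap it against its stop until every chocolate bar has dropped onto the board, then swing the empty tray back home. Lay all the bars on the floor of the wooden carrier, crosswise side by side, and then lock them in by pushing the steel rod through the eyes of both end walls until its grip is up against the wall. Leave the other things on the table where they are.

Things in the scene. Friction and masses are not known exactly. Their poses are not given: they have to be found in the camera images.
- tray (a joint): mould tray's angle about its hinge, rad: 0 = home, pockets up; pi/2 = on edge; pi (the stop) = upside down over the bare half of its stand. It swings freely and stays on its hinge (0.45 kg empty): let go short of upright it falls home, let go past upright it falls to the stop with a rap; let go from a handle height of 100 mm or more it raps hard.
- mould_stand_hinge (a point): mid-point of the tray's hinge line, which is level, 31 mm above the table, along this point's x axis. The stand is a fixed white board, 190 x 250 mm, 4 mm thick, with two posts 40 mm high at the ends of the hinge. At home the tray lies on this point's +y side (the robot's right); it swings over the top to the -y side (left), where the bars drop onto the board.
- tray_handle (a point): centre of the round black handle (14 mm thick, 116 mm long) on the tray's free edge, parallel to the hinge, 152 mm from it, level with it at home and at the stop. Pinched lightly from above it turns between the fingers, so they can point down all the way over. 40 mm from its axis to the tray's edge. Turns with the tray: x along the hinge, y from hinge to handle, z out of the pockets.
- carrier_floor (a point): centre of the floor (8 mm above the table) of a fixed wooden carrier, 72 x 110 mm: x across, y along it, z up. The floor is 94 mm long between two end walls 8 mm thick and 58 mm high; its long sides are open but for lips 3 mm high, 66 mm apart. Each end wall has a round eye, 16 mm wide, axis along y, at x = 0, 34 mm above the floor.
- eye_right (a point): centre of the eye on the outer face of the carrier's end wall on the -y side (the robot's right); same axes as carrier_floor
- eye_left (a point): centre of the eye on the outer face of the carrier's other end wall, on the +y side; same axes as carrier_floor
- rod_grip (a point): centre of the black grip (46 mm long, 20 mm wide, 26 mm high) of the locking rod, 13 mm above what it lies on; x points along the steel shaft to its tip, z up. The shaft is 10 mm thick and 130 mm long from the grip's face, on the grip's centre line, with a short taper at its end; it is light, so the rod balances within the grip.
- rod_mid (a point): middle of the locking rod's shaft, 88 mm from the grip's centre; the tip is 65 mm further on
- bar_0_mid (a point): centre of chocolate bar 0 (dark brown, 20 x 60 x 20 mm, 35 g, length along y); may be absent. Starts stuck flush in tray pocket 0 (30 mm apart, 0 at the -x end of the hinge line), its centre 61.5 mm from that line, 10 mm below the tray's face. A sprung nose holds it even upside down; each hard rap at the stop shifts it some mm till it drops to the board, centre then 14 mm above the table.
- bar_1_mid (a point): centre of chocolate bar 1 (dark brown, 20 x 60 x 20 mm, 35 g, length along y); may be absent. Starts stuck flush in tray pocket 1 (30 mm apart, 0 at the -x end of the hinge line), its centre 61.5 mm from that line, 10 mm below the tray's face. A sprung nose holds it even upside down; each hard rap at the stop shifts it some mm till it drops to the board, centre then 14 mm above the table.
- bar_2_mid (a point): centre of chocolate bar 2 (dark brown, 20 x 60 x 20 mm, 35 g, length along y); may be absent. Starts stuck flush in tray pocket 2 (30 mm apart, 0 at the -x end of the hinge line), its centre 61.5 mm from that line, 10 mm below the tray's face. A sprung nose holds it even upside down; each hard rap at the stop shifts it some mm till it drops to the board, centre then 14 mm above the table.
- bar_3_mid (a point): centre of chocolate bar 3 (dark brown, 20 x 60 x 20 mm, 35 g, length along y); may be absent. Starts stuck flush in tray pocket 3 (30 mm apart, 0 at the -x end of the hinge line), its centre 61.5 mm from that line, 10 mm below the tray's face. A sprung nose holds it even upside down; each hard rap at the stop shifts it some mm till it drops to the board, centre then 14 mm above the table.
- red_basin: large red basin, fixed, behind the work: 500 mm across its rim, rim 166 mm high, origin under its centre; keep the arm and gripper clear of it
- tape: bystander: clear tape roll, 88 mm across, 25 mm high; origin under its centre; to be left where it stands
- cap: bystander: black jar lid, 86 mm across, 12 mm high; origin under its centre; to be left where it stands
- pen: bystander: black marker, 123 mm long; origin under its centre; to be left where it stands
- sample_a: bystander: small jar, 60 mm across, 67 mm high; origin under its centre; to be left where it stands
- sample_b: bystander: small jar, 60 mm across, 67 mm high; origin under its centre; to be left where it stands
- tub: bystander: white tub, 71 mm across, 64 mm high; origin under its centre; to be left where it stands

How it is judged:
By the outcome, as a careful person would: the job done as asked, in the order asked, and still so for the second after the job is handed in, with the robot touching nothing.
Of bar_0, bar_1, bar_2, bar_3 only 2 to 3 are there at a start; the rules pass over those that are not, and their reading is None.
At some moment in a run one of rod may be knocked a few centimetres aside while the robot is not near it.
Once in a run the grip may slacken for a moment while it holds something.
It also fails if it takes over 210 s, if anything falls off the work surface, if the arm or the gripper's body presses on something with over 40 N, if the wrist force passes 120 N, or if a joint passes its speed limit or range.

## Working session

There is one attempt and no reset: what is moved stays moved. The work goes in short steps, Python scripts to look and compute and a tool call to move; the robot and the scene stay as the last step left them, time stands still between calls to the robot, and variables do not carry over. Pictures are saved under pics/ and viewed, at most 14 in all, crops included, and the job is handed in when it is done.

Besides the shell and the picture viewer there is one more tool, called by a JSON object that holds its "method" and its "body". servo_tool: Moves the arm, as the interface text tells. Its arguments: {"type":"object","properties":{"commands":{"type":"array"},"grip":{"type":"number"}},"required":["commands"]}

```bash
mkdir -p pics
cat > h.py <<'E'
from rig import env
import numpy as np, cv2
from scipy.spatial.transform import Rotation as Rn
def snap(cam,name):
    im=env.capture(cam); cv2.imwrite(f'pics/{name}.png',im[:,:,::-1]); return im
def P(cam):
    c=env.camera_params(cam); return np.array(c['intrinsics']),np.array(c['R']),np.array(c['t'])
def cast(cam,px,z,p=None):
    K,R,t=p or P(cam); px=np.atleast_2d(px).astype(float)
    d=(np.linalg.inv(K)@np.c_[px,np.ones(len(px))].T).T@R; o=-R.T@t
    return o+d*((z-o[2])/d[:,2])[:,None]
def proj(cam,X,p=None):
    K,R,t=p or P(cam); c=(np.atleast_2d(X)@R.T+t)@K.T; return c[:,:2]/c[:,2:]
def tri(p1,a,p2,b):
    A=[];B=[]
    for (K,R,t),u in((p1,a),(p2,b)):
        d=R.T@np.linalg.inv(K)@np.r_[u,1.];d/=np.linalg.norm(d);M=np.eye(3)-np.outer(d,d);A.append(M);B.append(M@(-R.T@t))
    return np.linalg.solve(sum(A),sum(B))
def R_(s): w,x,y,z=s['ee_rot']; return Rn.from_quat([x,y,z,w])
def to(pos,yaw=None):
    "shift (cm, tool axes) and turn to reach TCP pos, pointing down with tool y at yaw (world)"
    s=env.read_state();R=R_(s);d=R.inv().apply(np.array(pos)-s['tcp_pos'])*100
    r=np.zeros(3)
    if yaw is not None:
        best=None
        for k in(0,np.pi):
            y=np.array([np.cos(yaw+k),np.sin(yaw+k),0]);z=np.array([0,0,-1.]);x=np.cross(y,z)
            q=(R.inv()*Rn.from_matrix(np.c_[x,y,z])).as_rotvec()
            if best is None or np.linalg.norm(q)<np.linalg.norm(best):best=q
        r=best
    print('move',d.round(2),r.round(3))
def st():
    s=env.read_state();print('t',s['time'],'tcp',np.round(s['tcp_pos'],4),'R',R_(s).as_matrix().round(3).tolist(),'F',np.round(s['contact_force'],1),'w',s['gripper_width'],'j',np.round(s['joint_pos'],2))
E
python3 - <<'E'
from h import *
snap('scene','s0');snap('top','t0');st()
for c in('scene','top'):
    K,R,t=P(c);print(c,K.round(1).tolist(),(-R.T@t).round(3),R[2].round(3))
E
```

```text
t 0.1 tcp [0.2841 0.6117 0.2216] R [[-0.907, 0.421, -0.001], [0.421, 0.907, -0.002], [-0.0, -0.002, -1.0]] F [ 0.4 -0.2 -0.3] w 0.08680563964910258 j [-1.16  0.47 -0.05  1.53  0.02  1.14 -0.08]
scene [[576.5, 0.0, 326.8], [0.0, 576.5, 232.2], [0.0, 0.0, 1.0]] [-0.346  0.932  0.887] [ 0.645 -0.514 -0.566]
top [[519.2, 0.0, 314.0], [0.0, 519.2, 239.4], [0.0, 0.0, 1.0]] [0.419 0.191 1.317] [ 0.127 -0.    -0.992]
```

View pics/t0.png

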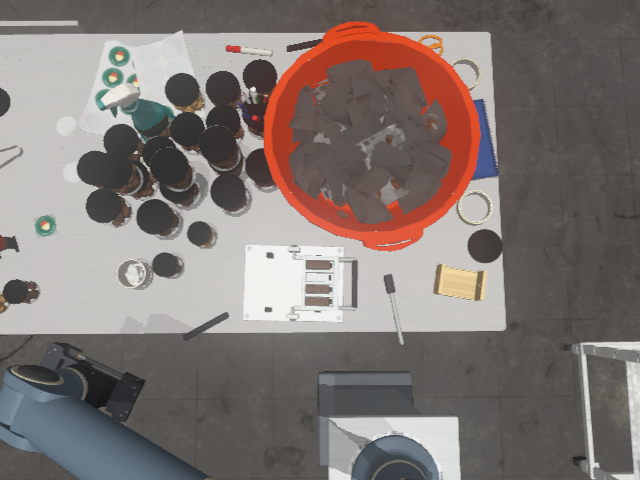

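View pics/s0.png

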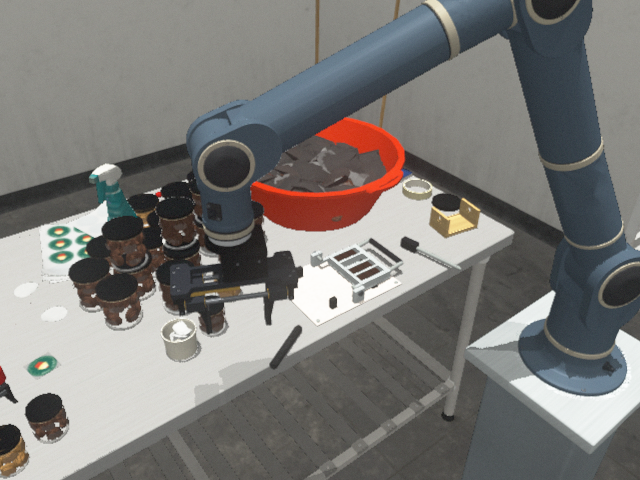

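Top view: the stand is at cols 243-343, rows 245-321, and the tray is home at its right end with the handle near (354,284). Bars are seen at rows 265, 288 and 301, with the second pocket from the top empty. The rod grip is at (389,284) with its tip near (402,343), and the carrier is at (461,282). The marker and a jar stand left of the stand.

```bash
cat > m0.py <<'E'
from h import *
im=cv2.imread('pics/t0.png');hsv=cv2.cvtColor(im,cv2.COLOR_BGR2HSV);g=hsv[:,:,2]
def rect(mask,box):
    m=np.zeros_like(mask);x0,y0,x1,y1=box;m[y0:y1,x0:x1]=mask[y0:y1,x0:x1]
    n,l,s,c=cv2.connectedComponentsWithStats(m);i=1+np.argmax(s[1:,4])
    ys,xs=np.where(l==i);return c[i],cv2.minAreaRect(np.c_[xs,ys].astype(np.float32)),s[i,4]
dark=(g<75).astype(np.uint8)
wood=((hsv[:,:,1]>60)&(hsv[:,:,0]>8)&(hsv[:,:,0]<30)&(g>120)).astype(np.uint8)
for n,m,b,z in(('handle',dark,(345,250,362,315),.038),('grip',dark,(380,268,400,298),.026),('wood',wood,(430,255,495,305),.03)):
    c,r,a=rect(m,b);print(n,c.round(1),np.round(r[0],1),np.round(r[1],1),round(r[2],1),a,cast('top',c,z).round(4))
    print('  box',cast('top',cv2.boxPoints(r),z)[:,:2].round(3).tolist())
brown=((g<130)&(hsv[:,:,1]>50)).astype(np.uint8)
n,l,s,c=cv2.connectedComponentsWithStats(brown[255:315,300:338])
for i in range(1,n):
    if s[i,4]>40: print('bar',c[i]+[300,255],s[i],cast('top',c[i]+[300,255],.031).round(4))
cv2.imwrite('pics/t0c.png',cv2.resize(im[235:350,235:500],None,fx=3,fy=3,interpolation=cv2.INTER_CUBIC))
E
python3 m0.py
```

```text
Traceback (most recent call last):
  File "m0.py", line 10, in <module>
    c,r,a=rect(m,b);print(n,c.round(1),np.round(r[0],1),np.round(r[1],1),round(r[2],1),a,cast('top',c,z).round(4))
          ~~~~^^^^^
  File "m0.py", line 5, in rect
    n,l,s,c=cv2.connectedComponentsWithStats(m);i=1+np.argmax(s[1:,4])
                                                    ~~~~~~~~~^^^^^^^^^
ValueError: attempt to get argmax of an empty sequence
```

```bash
sed -i 's/g<75/g<110/' m0.py; python3 m0.py; python3 -c "
import cv2;im=cv2.imread('pics/t0.png');print(im[284,346:362].max(1),im[284,382:398].max(1),im[282,430:495:4])
cv2.imwrite('pics/t0c.png',cv2.resize(im[235:350,235:500],None,fx=3,fy=3,interpolation=cv2.INTER_CUBIC))"
```

```text
handle [354.1 283.5] [354. 283.] [46.  4.] 90.0 225 [[0.4728 0.093  0.038 ]]
  box [[0.531, 0.097], [0.531, 0.087], [0.418, 0.089], [0.418, 0.099]]
grip [388.8 283.6] [388.7 283.6] [18.   8.1] 77.9 144 [[0.4724 0.0059 0.026 ]]
  box [[0.492, 0.02], [0.496, 0.0], [0.453, -0.008], [0.449, 0.012]]
wood [455.5 282.1] [455.7 281.3] [42.3 30.2] 9.5 1190 [[ 0.4748 -0.1586  0.03  ]]
  box [[0.449, -0.1], [0.523, -0.115], [0.505, -0.218], [0.431, -0.202]]
[203 204 203 204 204 176 106  96 102 101  93 167 203 202 203 203] [202 202 173  94  89  99 103 102 101  99  98 121 178 203 203 203] [[197 200 202]
 [164 170 175]
 [ 86 108 123]
 [158 210 236]
 [145 196 221]
 [148 198 222]
 [147 196 222]
 [150 200 225]
 [153 204 228]
 [151 203 228]
 [154 205 230]
 [153 205 230]
 [ 79 101 117]
 [130 178 203]
 [191 200 206]
 [196 199 201]
 [196 199 201]]
```

View pics/t0c.png

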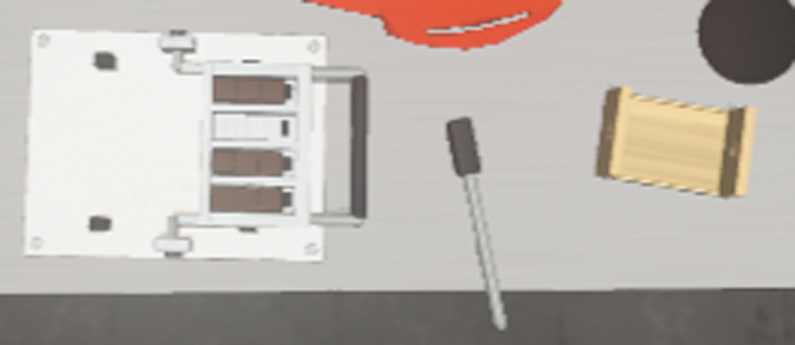

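{"method": "servo_tool", "body": {"commands": [[[-3.9,-3.9,0,0,0,-0.08],[-7.8,-7.8,0,0,0,-0.16],[-11.7,-11.7,0,0,0,-0.25],[-15.6,-15.6,0,0,0,-0.34],[-19.5,-19.5,0,0,0,-0.42]]], "grip": 4.0}}

```text
time: 0.72
tcp_pos: [0.3793, 0.3512, 0.2223]
ee_rot: [-0.0, 0.006, 1.0, -0.0]
contact_force: [1.4, -0.8, 0.9]
gripper_width: 0.0456
finger_force: 0.0
```

{"method": "servo_tool", "body": {"commands": [[[-1.9,-5.2,0,0,0,0],[-3.8,-10.4,0,0,0,0],[-5.7,-15.6,0,0,0,0],[-7.6,-20.8,1,0,0,0],[-9.5,-26,2,0,0,0]]]}}

```text
time: 1.35
tcp_pos: [0.4704, 0.0901, 0.2023]
ee_rot: [0.0, 0.007, 1.0, 0.0]
contact_force: [0.4, 0.2, -0.1]
gripper_width: 0.0399
finger_force: 0.0
```

{"method": "servo_tool", "body": {"commands": [[[0,0,0,0,0,0],[0,0,0,0,0,0]]]}}

```text
time: 1.6
tcp_pos: [0.4698, 0.0924, 0.2023]
ee_rot: [-0.0, 0.007, 1.0, 0.0]
contact_force: [-0.2, 0.4, 0.9]
gripper_width: 0.0399
finger_force: 0.0
```

Run:
```python
from h import *
st();p=P('wrist');im=snap('wrist','w1');np.save('w1.npy',np.array([*p],dtype=object),allow_pickle=True)
print((-p[1].T@p[2]).round(4),p[0].round(1).tolist(),p[1].round(3).tolist())
# stand hinge from posts in top view
pt=P('top');a=cast('top',[[294,248.7],[292.7,316]],.04,pt);print('posts',a.round(4),'mid',a.mean(0).round(4))
print('handle z31',cast('top',[354.1,283.5],.031,pt).round(4))
print('handle pred px',proj('wrist',[[.531,.093,.031],[.418,.093,.031]],p).round(0))
```

```text
t 1.6 tcp [0.4698 0.0924 0.2023] R [[-1.0, 0.015, -0.001], [0.015, 1.0, 0.0], [0.001, 0.0, -1.0]] F [-0.2  0.4  0.9] w 0.0398794922505627 j [-0.4   0.17  0.13  2.01 -0.03  0.96  1.3 ]Traceback (most recent call last):
  File "<stdin>", line 2, in <module>
ValueError: could not broadcast input array from shape (3,3) into shape (3,)
```

View pics/w1.png

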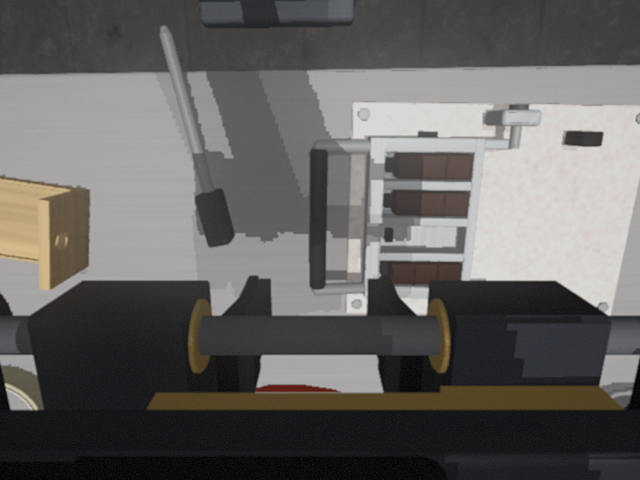

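Wrist view: the handle runs from (318,150) to (317,288), and the rod grip is at (213,217). The left carrier wall with its eye is at (62,241). Pockets 0, 2 and 3 are filled.

```bash
cat > m1.py <<'E'
from h import *
im=cv2.imread('pics/w1.png');hsv=cv2.cvtColor(im,cv2.COLOR_BGR2HSV);g=hsv[:,:,2];p=P('wrist')
def comp(box,thr,z,n):
    x0,y0,x1,y1=box;m=(g[y0:y1,x0:x1]<thr).astype(np.uint8);k,l,s,c=cv2.connectedComponentsWithStats(m);i=1+np.argmax(s[1:,4])
    ys,xs=np.where(l==i);r=cv2.minAreaRect(np.c_[xs+x0,ys+y0].astype(np.float32))
    print(n,np.round(r[0],1),np.round(r[1],1),round(r[2],1),cast('wrist',r[0],z,p).round(4));print(cast('wrist',cv2.boxPoints(r),z,p)[:,:2].round(4).tolist())
comp((300,140,335,300),60,.031,'handle');comp((190,180,240,250),60,.026,'grip')
print('cam',(-p[1].T@p[2]).round(3),'handle ends',cast('wrist',[[318,150],[317,288]],.031,p).round(4).tolist())
print('eye',cast('wrist',[62,241],.042,p).round(4))
pt=P('top');a=cast('top',[[294,248.7],[292.7,316]],.04,pt);print('posts',a.round(4).tolist(),'mid',a.mean(0).round(4))
print('handle z31 top',cast('top',[354.1,283.5],.031,pt).round(4),'grip',cast('top',[388.8,283.6],.026,pt).round(4))
print('post w',cast('wrist',[519,117],.04,p).round(4),'bars',cast('wrist',[[433,166],[431,203],[427,274]],.031,p).round(4).tolist())
E
python3 m1.py
```

```text
handle [317.4 218.1] [ 16. 138.] 1.2 [[0.4731 0.0915 0.031 ]]
[[0.5331, 0.0827], [0.4178, 0.0872], [0.4182, 0.0996], [0.5335, 0.0963]]
grip [215.2 217.5] [54.2 27.8] 75.1 [[0.4727 0.0071 0.026 ]]
[[0.4536, -0.0081], [0.4481, 0.0142], [0.4923, 0.0227], [0.4983, -0.0003]]
cam [0.399 0.094 0.364] handle ends [[0.4187, 0.0928, 0.031], [0.5342, 0.0904, 0.031]]
eye [[ 0.4868 -0.1129  0.042 ]]
posts [[0.5596, 0.2403, 0.04], [0.3948, 0.2438, 0.04]] mid [0.4772 0.2421 0.04  ]
handle z31 top [[0.4731 0.0923 0.031 ]] grip [[0.4724 0.0059 0.026 ]]
post w [[0.3959 0.2428 0.04  ]] bars [[0.4322, 0.1833, 0.031], [0.4618, 0.1834, 0.031], [0.5226, 0.1836, 0.031]]
```

{"method": "servo_tool", "body": {"commands": [[[-0.3,0,5,0,0,0],[-0.45,-0.1,10,0,0,0],[-0.45,-0.1,14,0,0,0],[-0.45,-0.1,17,0,0,0],[-0.45,-0.1,18.6,0,0,0]]]}}

```text
time: 2.28
tcp_pos: [0.4737, 0.0924, 0.0152]
ee_rot: [-0.001, 0.006, 1.0, 0.0]
contact_force: [-0.8, 0.1, -0.4]
gripper_width: 0.0399
finger_force: 0.0
```

{"method": "servo_tool", "body": {"commands": [[[0,0,0,0,0,0]]]}}

```text
time: 2.4
tcp_pos: [0.4741, 0.0917, 0.016]
ee_rot: [-0.001, 0.007, 1.0, 0.0]
contact_force: [-0.5, 0.2, 0.5]
gripper_width: 0.0398
finger_force: 0.0
```

{"method": "servo_tool", "body": {"commands": [[[0,0,0,0,0,0],[0,0,0,0,0,0],[0,0,0,0,0,0],[0,0,0,0,0,0]]], "grip": 1.2}}

```text
time: 2.9
tcp_pos: [0.4751, 0.0916, 0.0171]
ee_rot: [0.001, 0.007, 1.0, 0.001]
contact_force: [-0.5, 1.1, 1.8]
gripper_width: 0.0137
finger_force: 2.9
```

{"method": "servo_tool", "body": {"commands": [[[0,0,0,0,0,0],[0.13,0,-2.0,0,0,0],[0,0.52,-3.9,0,0,0],[0,1.2,-5.8,0,0,0],[0,2.0,-7.6,0,0,0]]], "grip": 1.0}}

```text
time: 3.52
tcp_pos: [0.4755, 0.1104, 0.0926]
ee_rot: [0.001, 0.008, 1.0, -0.0]
contact_force: [3.9, 2.7, -7.2]
gripper_width: 0.0132
finger_force: 30.0
```

{"method": "servo_tool", "body": {"commands": [[[0,1.1,-1.7,0,0,0],[0,2.4,-3.1,0,0,0],[0,3.9,-4.4,0,0,0],[0,5.6,-5.5,0,0,0],[0,7.4,-6.4,0,0,0]]]}}

```text
time: 4.15
tcp_pos: [0.4776, 0.1793, 0.1585]
ee_rot: [0.001, 0.009, 1.0, -0.003]
contact_force: [-0.3, -9.8, 8.9]
gripper_width: 0.0129
finger_force: 30.0
```

```bash
python3 -c "
from h import *
st()"
```

```text
t 4.15 tcp [0.4776 0.1793 0.1585] R [[-1.0, 0.019, 0.001], [0.019, 1.0, -0.007], [-0.001, -0.007, -1.0]] F [-0.3 -9.8  8.9] w 0.012858106519613607 j [-0.54  0.27  0.11  2.   -0.03  0.88  1.14]
```

{"method": "servo_tool", "body": {"commands": [[[0,3.1,-0.9,0,0,0],[0,7.1,-1.1,0,0,0],[0,10.5,-0.4,0,0,0],[0,13.6,1.0,0,0,0],[0,16.1,2.9,0,0,0]]]}}

```text
time: 4.78
tcp_pos: [0.4819, 0.347, 0.1286]
ee_rot: [0.004, 0.008, 1.0, 0.001]
contact_force: [7.4, -1.7, 0.7]
gripper_width: 0.0132
finger_force: 30.0
```

{"method": "servo_tool", "body": {"commands": [[[0,1.1,1.2,0,0,0],[0,2.1,2.4,0,0,0],[0,2.1,2.4,0,0,0]]]}}

```text
time: 5.15
tcp_pos: [0.4823, 0.3679, 0.1037]
ee_rot: [0.003, 0.008, 1.0, 0.001]
contact_force: [6.7, 1.6, 0.7]
gripper_width: 0.013
finger_force: 30.0
```

{"method": "servo_tool", "body": {"commands": [[[0,0.4,-0.5,0,0,0],[0,2.0,-3,0,0,0],[0,2.7,-5,0,0,0],[0,2.7,-5,0,0,0]]], "grip": 5.0}}

```text
time: 5.65
tcp_pos: [0.4791, 0.3952, 0.155]
ee_rot: [0.001, 0.007, 1.0, 0.001]
contact_force: [-0.6, -0.3, -0.3]
gripper_width: 0.0446
finger_force: 0.0
```

Run:
```python
from h import *
st();a=snap('top','t2');b=snap('scene','s2')
A=cv2.resize(a[225:345,225:425],None,fx=2.4,fy=2.4);B=cv2.resize(b[200:350,260:460],None,fx=1.6,fy=1.92)
cv2.imwrite('pics/c2.png',np.hstack([A,B[:A.shape[0]]])[:,:,::-1])
```

```text
t 5.65 tcp [0.4791 0.3952 0.155 ] R [[-1.0, 0.013, 0.002], [0.013, 1.0, 0.002], [-0.002, 0.002, -1.0]] F [-0.6 -0.3 -0.3] w 0.04456325635233972 j [-0.8   0.44  0.05  1.74 -0.03  0.95  0.82]
```

View pics/c2.png

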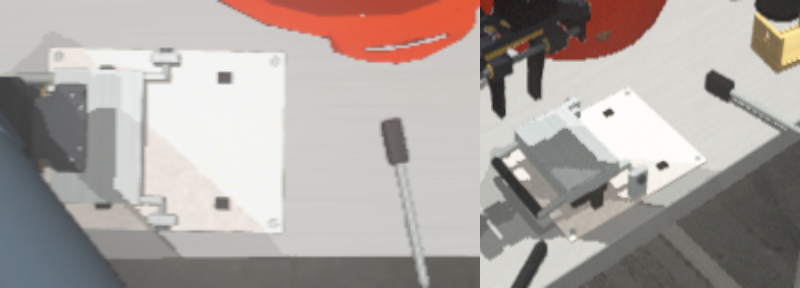

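The tray lies on its stop at the left with its handle under the gripper, and the right half of the board is bare. I'll run one more rap as a trial.

{"method": "servo_tool", "body": {"commands": [[[0,0,6,0,0,0],[0,0,11,0,0,0],[0,0,13.9,0,0,0],[0,0,13.9,0,0,0]]], "grip": 4.2}}

```text
time: 6.25
tcp_pos: [0.4772, 0.3919, 0.0115]
ee_rot: [-0.002, 0.007, 1.0, -0.002]
contact_force: [-0.1, 0.6, 0.1]
gripper_width: 0.0418
finger_force: 0.0
```

{"method": "servo_tool", "body": {"commands": [[[0,0,0,0,0,0],[0,0,0,0,0,0],[0,0,0,0,0,0],[0,0,0,0,0,0]]], "grip": 1.0}}

```text
time: 6.75
tcp_pos: [0.4795, 0.3956, 0.0156]
ee_rot: [0.001, 0.007, 1.0, 0.002]
contact_force: [-0.1, 2.7, 2.1]
gripper_width: 0.0131
finger_force: 29.7
```

{"method": "servo_tool", "body": {"commands": [[[0,-0.2,-2.4,0,0,0],[0,-0.7,-4.6,0,0,0],[0,-1.6,-6.8,0,0,0],[0,-2.9,-8.9,0,0,0],[0,-2.9,-8.9,0,0,0]]]}}

```text
time: 7.38
tcp_pos: [0.4789, 0.368, 0.107]
ee_rot: [0.002, 0.007, 1.0, 0.004]
contact_force: [-0.2, 6.6, 1.5]
gripper_width: 0.013
finger_force: 30.0
```

{"method": "servo_tool", "body": {"commands": [[[0,0.5,-0.5,0,0,0],[0,2.1,-3,0,0,0],[0,2.9,-5,0,0,0],[0,2.9,-5,0,0,0]]], "grip": 4.2}}

```text
time: 7.88
tcp_pos: [0.4797, 0.3942, 0.155]
ee_rot: [0.001, 0.007, 1.0, 0.0]
contact_force: [-0.2, 0.4, -0.3]
gripper_width: 0.0397
finger_force: 0.0
```

Works; three more identical raps.

{"method": "servo_tool", "body": {"commands": [[[0,0,6,0,0,0],[0,0,11,0,0,0],[0,0,13.9,0,0,0],[0,0,13.9,0,0,0]]], "grip": 4.2}}

```text
time: 8.38
tcp_pos: [0.4774, 0.3915, 0.0117]
ee_rot: [-0.002, 0.007, 1.0, -0.003]
contact_force: [0.2, 0.5, 0.2]
gripper_width: 0.0418
finger_force: 0.0
```

{"method": "servo_tool", "body": {"commands": [[[0,0,0,0,0,0],[0,0,0,0,0,0],[0,0,0,0,0,0],[0,0,0,0,0,0]]], "grip": 1.0}}

```text
time: 8.88
tcp_pos: [0.4795, 0.3956, 0.0156]
ee_rot: [0.001, 0.007, 1.0, 0.002]
contact_force: [-0.2, 3.6, 1.8]
gripper_width: 0.0132
finger_force: 29.7
```

{"method": "servo_tool", "body": {"commands": [[[0,-0.2,-2.4,0,0,0],[0,-0.7,-4.6,0,0,0],[0,-1.6,-6.8,0,0,0],[0,-2.9,-8.9,0,0,0],[0,-2.9,-8.9,0,0,0]]]}}

```text
time: 9.5
tcp_pos: [0.4789, 0.3679, 0.107]
ee_rot: [0.002, 0.007, 1.0, 0.004]
contact_force: [-1.1, 6.8, 1.5]
gripper_width: 0.0127
finger_force: 30.0
```

{"method": "servo_tool", "body": {"commands": [[[0,0.5,-0.5,0,0,0],[0,2.1,-3,0,0,0],[0,2.9,-5,0,0,0],[0,2.9,-5,0,0,0]]], "grip": 4.2}}

```text
time: 10.0
tcp_pos: [0.4797, 0.3941, 0.1549]
ee_rot: [0.001, 0.007, 1.0, 0.0]
contact_force: [-0.1, -0.7, -0.3]
gripper_width: 0.0399
finger_force: 0.0
```

{"method": "servo_tool", "body": {"commands": [[[0,0,6,0,0,0],[0,0,11,0,0,0],[0,0,13.9,0,0,0],[0,0,13.9,0,0,0]]], "grip": 4.2}}

```text
time: 10.5
tcp_pos: [0.4774, 0.3915, 0.0116]
ee_rot: [-0.002, 0.007, 1.0, -0.003]
contact_force: [0.8, 0.4, 0.2]
gripper_width: 0.0419
finger_force: 0.0
```

{"method": "servo_tool", "body": {"commands": [[[0,0,0,0,0,0],[0,0,0,0,0,0],[0,0,0,0,0,0],[0,0,0,0,0,0]]], "grip": 1.0}}

```text
time: 11.0
tcp_pos: [0.4796, 0.3956, 0.0156]
ee_rot: [0.001, 0.007, 1.0, 0.002]
contact_force: [0.3, 3.1, 1.2]
gripper_width: 0.0133
finger_force: 29.7
```

{"method": "servo_tool", "body": {"commands": [[[0,-0.2,-2.4,0,0,0],[0,-0.7,-4.6,0,0,0],[0,-1.6,-6.8,0,0,0],[0,-2.9,-8.9,0,0,0],[0,-2.9,-8.9,0,0,0]]]}}

```text
time: 11.62
tcp_pos: [0.4789, 0.368, 0.107]
ee_rot: [0.002, 0.007, 1.0, 0.004]
contact_force: [0.3, 7.3, 1.9]
gripper_width: 0.013
finger_force: 30.0
```

{"method": "servo_tool", "body": {"commands": [[[0,0.5,-0.5,0,0,0],[0,2.1,-3,0,0,0],[0,2.9,-5,0,0,0],[0,2.9,-5,0,0,0]]], "grip": 4.2}}

```text
time: 12.12
tcp_pos: [0.4797, 0.3941, 0.155]
ee_rot: [0.001, 0.007, 1.0, 0.0]
contact_force: [-0.6, 0.5, -0.7]
gripper_width: 0.0395
finger_force: 0.0
```

{"method": "servo_tool", "body": {"commands": [[[0,0,6,0,0,0],[0,0,11,0,0,0],[0,0,13.9,0,0,0],[0,0,13.9,0,0,0]]], "grip": 4.2}}

```text
time: 12.62
tcp_pos: [0.4774, 0.3915, 0.0117]
ee_rot: [-0.002, 0.008, 1.0, -0.003]
contact_force: [-0.6, -0.1, 0.6]
gripper_width: 0.0418
finger_force: 0.0
```

{"method": "servo_tool", "body": {"commands": [[[0,0,0,0,0,0],[0,0,0,0,0,0],[0,0,0,0,0,0],[0,0,0,0,0,0]]], "grip": 1.0}}

```text
time: 13.12
tcp_pos: [0.4796, 0.3956, 0.0156]
ee_rot: [0.001, 0.007, 1.0, 0.002]
contact_force: [-0.2, 2.4, 1.4]
gripper_width: 0.0128
finger_force: 29.7
```

{"method": "servo_tool", "body": {"commands": [[[0,-0.2,-2.4,0,0,0],[0,-0.7,-4.6,0,0,0],[0,-1.6,-6.8,0,0,0],[0,-2.9,-8.9,0,0,0],[0,-2.9,-8.9,0,0,0]]]}}

```text
time: 13.75
tcp_pos: [0.4789, 0.3679, 0.107]
ee_rot: [0.002, 0.007, 1.0, 0.004]
contact_force: [-0.8, 7.4, 1.6]
gripper_width: 0.0129
finger_force: 30.0
```

Run:
```python
from h import *
st();b=snap('scene','s3')
cv2.imwrite('pics/c3.png',cv2.resize(b[220:330,290:430],None,fx=5,fy=5,interpolation=cv2.INTER_CUBIC)[:,:,::-1])
```

```text
t 13.75 tcp [0.4789 0.3679 0.107 ] R [[-1.0, 0.014, 0.003], [0.014, 1.0, 0.007], [-0.003, 0.008, -1.0]] F [-0.8  7.4  1.6] w 0.012925825436433214 j [-0.76  0.47  0.04  1.83 -0.03  0.84  0.86]
```

View pics/c3.png

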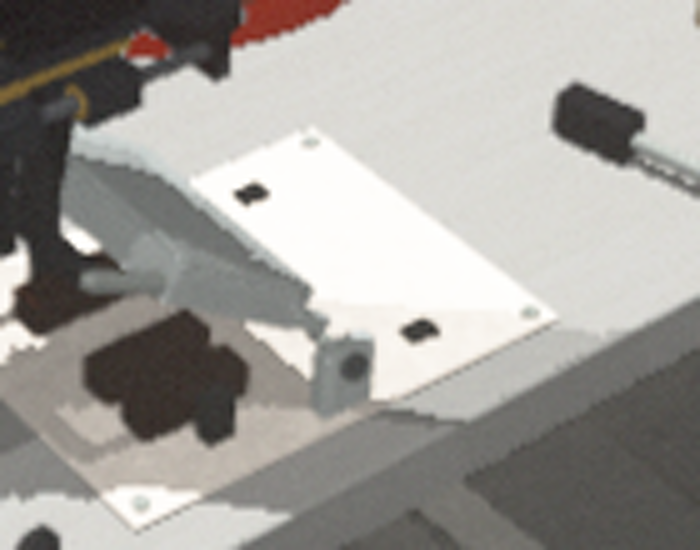

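Under the raised tray the scene view shows two bars together at crop (165,370) and dark shapes behind at (70,290). I'll lift further, still past upright, to count them.

{"method": "servo_tool", "body": {"commands": [[[0,-1.5,-1.7,0,0,0],[0,-3.2,-3.2,0,0,0],[0,-5.1,-4.4,0,0,0],[0,-7.1,-5.3,0,0,0],[0,-7.1,-5.3,0,0,0]]]}}

```text
time: 14.42
tcp_pos: [0.477, 0.2977, 0.1615]
ee_rot: [0.001, 0.007, 1.0, 0.005]
contact_force: [-5.8, 7.1, 14.7]
gripper_width: 0.0129
finger_force: 30.0
```

Run:
```python
from h import *
st();b=snap('scene','s4');a=snap('top','t4')
B=cv2.resize(b[220:330,270:410],None,fx=3.5,fy=3.5,interpolation=cv2.INTER_CUBIC);A=cv2.resize(a[235:330,235:315],None,fx=3.7,fy=4.05)
cv2.imwrite('pics/c4.png',np.hstack([B[:384],A[:384]])[:,:,::-1])
```

```text
t 14.425 tcp [0.477  0.2977 0.1615] R [[-1.0, 0.015, 0.002], [0.015, 1.0, 0.009], [-0.002, 0.009, -1.0]] F [-5.8  7.1 14.7] w 0.012878172129960393 j [-0.68  0.34  0.06  1.88 -0.03  0.91  0.95]
```

View pics/c4.png

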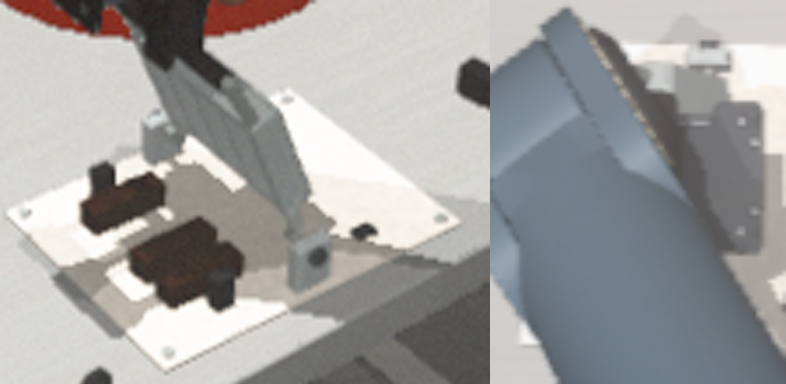

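Three bars lie on the board, one by itself at crop (122,203) and two next to each other at (190,262), so all have dropped. Swinging the tray home.

{"method": "servo_tool", "body": {"commands": [[[0,-3.9,-0.9,0,0,0],[0,-7.8,-0.7,0,0,0],[0,-11.6,0.5,0,0,0],[0,-15.0,2.6,0,0,0],[0,-17.6,5.6,0,0,0]]]}}

```text
time: 15.15
tcp_pos: [0.4721, 0.1162, 0.1]
ee_rot: [-0.002, 0.008, 1.0, 0.0]
contact_force: [-1.6, 8.4, -8.4]
gripper_width: 0.013
finger_force: 30.0
```

{"method": "servo_tool", "body": {"commands": [[[0,-1.0,1.7,0,0,0],[0,-1.8,3.5,0,0,0],[0,-2.4,5.6,0,0,0],[0,-2.7,7.5,0,0,0],[0,-2.8,8.7,0,0,0]]]}}

```text
time: 15.78
tcp_pos: [0.4737, 0.0916, 0.0153]
ee_rot: [-0.001, 0.007, 1.0, 0.001]
contact_force: [-8.3, 3.8, 43.3]
gripper_width: 0.0128
finger_force: 30.0
```

{"method": "servo_tool", "body": {"commands": [[[0,0,0,0,0,0],[0,0,0,0,0,0]]]}}

```text
time: 16.02
tcp_pos: [0.4742, 0.0916, 0.0148]
ee_rot: [-0.0, 0.007, 1.0, 0.001]
contact_force: [-2.7, 5.3, 7.8]
gripper_width: 0.0131
finger_force: 30.0
```

{"method": "servo_tool", "body": {"commands": [[[0,0,0,0,0,0],[0,0,0,0,0,0],[0,0,0,0,0,0]]], "grip": 3.8}}

```text
time: 16.4
tcp_pos: [0.4744, 0.0891, 0.0135]
ee_rot: [-0.0, 0.008, 1.0, -0.0]
contact_force: [-0.6, -0.0, -1.0]
gripper_width: 0.0332
finger_force: 0.0
```

{"method": "servo_tool", "body": {"commands": [[[0,0,-4,0,0,0],[0,0,-9,0,0,0],[0,0,-15,0,0,0],[0,0,-20,0,0,0],[0,0,-20,0,0,0]]]}}

```text
time: 17.02
tcp_pos: [0.4771, 0.0899, 0.2174]
ee_rot: [0.004, 0.008, 1.0, 0.001]
contact_force: [-0.3, 0.7, -0.5]
gripper_width: 0.0381
finger_force: 0.0
```

Run:
```python
from h import *
st();a=snap('top','t5');w=snap('wrist','w5')
A=cv2.resize(a[235:330,235:365],None,fx=4,fy=4,interpolation=cv2.INTER_CUBIC)
cv2.imwrite('pics/c5.png',A[:,:,::-1])
import pickle
pickle.dump([P('top'),P('wrist')],open('p5.pkl','wb'))
```

```text
t 17.025 tcp [0.4771 0.0899 0.2174] R [[-1.0, 0.015, 0.008], [0.015, 1.0, 0.003], [-0.008, 0.003, -1.0]] F [-0.3  0.7 -0.5] w 0.038132143938078095 j [-0.4   0.16  0.15  1.99 -0.03  0.99  1.31]
```

View pics/c5.png

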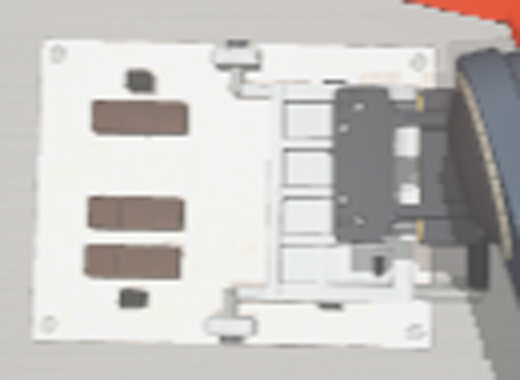

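The tray is home with its pockets empty. The bars lie flat on the board, parallel, at crop (140,118), (136,213) and (132,262). Next I measure the bars and the carrier.

```bash
cat > m5.py <<'E'
from h import *
import pickle
pt,pw=pickle.load(open('p5.pkl','rb'))
im=cv2.imread('pics/t5.png');hsv=cv2.cvtColor(im,cv2.COLOR_BGR2HSV);g=hsv[:,:,2]
S=6;x0,y0,x1,y1=250,255,290,310
up=cv2.resize(im[y0:y1,x0:x1],None,fx=S,fy=S,interpolation=cv2.INTER_CUBIC);h2=cv2.cvtColor(up,cv2.COLOR_BGR2HSV)
m=((h2[:,:,2]<165)&(h2[:,:,1]>35)).astype(np.uint8)
for c in cv2.findContours(m,0,2)[0]:
    if cv2.contourArea(c)<800:continue
    r=cv2.minAreaRect(c);f=lambda q:(np.array(q)+.5)/S-.5+[x0,y0]
    b=cast('top',f(cv2.boxPoints(r)),.024,pt)[:,:2];e=[np.linalg.norm(b[i]-b[i-1]) for i in(1,2)]
    i=1 if e[0]>e[1] else 2;d=b[i]-b[i-1]
    print('bar',f(r[0]).round(1),cast('top',f(r[0]),.024,pt)[0].round(4),'size',np.round(e,3),'yaw',round(np.degrees(np.arctan2(d[1],d[0]))%180,1))
# carrier: corners of wall tops
for cam,p,f in(('top',pt,'t5'),('wrist',pw,'w5')):
    I=cv2.imread(f'pics/{f}.png');print(cam,(-p[1].T@p[2]).round(3))
T=cv2.resize(im[255:310,425:500],None,fx=6,fy=6,interpolation=cv2.INTER_CUBIC)
W=cv2.resize(cv2.imread('pics/w5.png')[150:330,0:240],None,fx=1.45,fy=1.83,interpolation=cv2.INTER_CUBIC)
cv2.imwrite('pics/c5b.png',np.hstack([T,W[:T.shape[0]]]))
E
python3 m5.py
```

```text
bar [267.6 299.9] [0.4344 0.3065 0.024 ] size [0.019 0.058] yaw 87.9
bar [268.3 287.7] [0.4645 0.3048 0.024 ] size [0.019 0.058] yaw 89.6
bar [269.4 263.7] [0.5242 0.3024 0.024 ] size [0.057 0.019] yaw 89.6
top [0.419 0.191 1.317]
wrist [0.403 0.09  0.375]Traceback (most recent call last):
  File "m5.py", line 19, in <module>
    cv2.imwrite('pics/c5b.png',np.hstack([T,W[:T.shape[0]]]))
                               ~~~~~~~~~^^^^^^^^^^^^^^^^^^^^
    return _nx.concatenate(arrs, 1, dtype=dtype, casting=casting)
           ~~~~~~~~~~~~~~~^^^^^^^^^^^^^^^^^^^^^^^^^^^^^^^^^^^^^^^
ValueError: all the input array dimensions except for the concatenation axis must match exactly, but along dimension 0, the array at index 0 has size 330 and the array at index 1 has size 329
```

{"method": "servo_tool", "body": {"commands": [[[0,-6,0,0,0,0],[0,-12,0,0,0,0],[0,-18,-1,0,0,0],[0,-22,-1,0,0,0],[0,-25,-1,0,0,0]]], "grip": 8.0}}

```text
time: 17.75
tcp_pos: [0.4692, -0.1622, 0.2214]
ee_rot: [-0.002, 0.009, 1.0, 0.0]
contact_force: [0.5, 0.0, -0.7]
gripper_width: 0.0771
finger_force: 0.0
```

{"method": "servo_tool", "body": {"commands": [[[0,0,0,0,0,0],[0,0,0,0,0,0],[0,0,0,0,0,0]]]}}

```text
time: 18.12
tcp_pos: [0.4708, -0.1587, 0.2228]
ee_rot: [-0.001, 0.006, 1.0, 0.0]
contact_force: [0.2, -0.2, -1.1]
gripper_width: 0.0802
finger_force: 0.0
```

Run:
```python
from h import *
import pickle
st();p=P('wrist');w=snap('wrist','w6');pickle.dump(p,open('p6.pkl','wb'));print((-p[1].T@p[2]).round(4))
t=cv2.imread('pics/t0.png')
cv2.imwrite('pics/c6.png',cv2.resize(w[60:330,180:500],None,fx=2.2,fy=2.2,interpolation=cv2.INTER_CUBIC)[:,:,::-1])
```

```text
t 18.125 tcp [ 0.4708 -0.1587  0.2228] R [[-1.0, 0.012, -0.001], [0.012, 1.0, 0.001], [0.001, 0.001, -1.0]] F [ 0.2 -0.2 -1.1] w 0.08022864331939579 j [-0.05  0.18  0.34  1.96 -0.07  1.02  1.87]
[ 0.3998 -0.1583  0.3843]
```

View pics/c6.png

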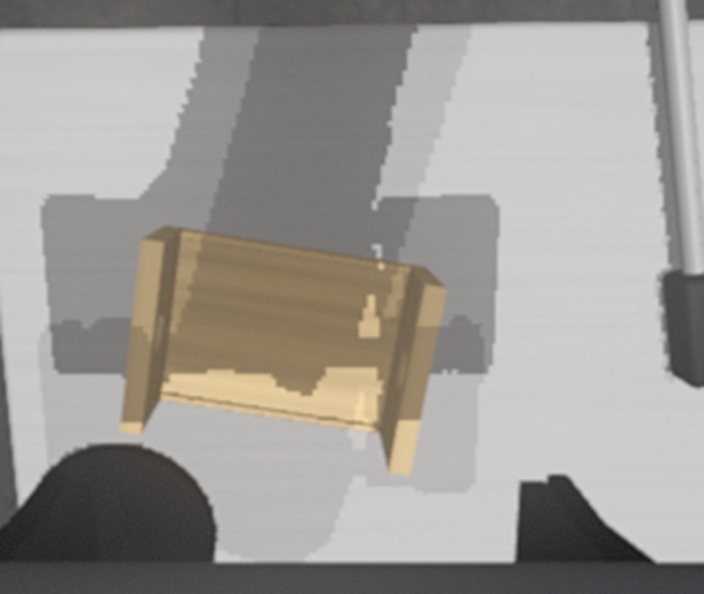

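Wrist view over the carrier: the two wall tops are clear, with outer edges from crop (143,239) to (121,430) and from (445,289) to (408,473). The rod is at the right, undisturbed.

```bash
cat > m6.py <<'E'
from h import *
import pickle
p=pickle.load(open('p6.pkl','rb'))
im=cv2.imread('pics/w6.png');S=4;x0,y0,x1,y1=215,140,395,290
up=cv2.resize(im[y0:y1,x0:x1],None,fx=S,fy=S,interpolation=cv2.INTER_CUBIC);h=cv2.cvtColor(up,cv2.COLOR_BGR2HSV)
m=((h[:,:,1]>70)&(h[:,:,0]>10)&(h[:,:,0]<30)).astype(np.uint8)
c=max(cv2.findContours(m,0,2)[0],key=cv2.contourArea)
f=lambda q:(np.array(q,float).reshape(-1,2)+.5)/S-.5+[x0,y0]
a=f(cv2.approxPolyDP(c,6,True));print('poly',a.round(1).tolist())
pts=f(c)
def edge(A,B): # line fit on contour pts near segment AB
    A,B=np.array(A,float),np.array(B,float);u=(B-A)/np.linalg.norm(B-A);n=np.array([-u[1],u[0]])
    q=pts[(abs((pts-A)@n)<3)&((pts-A)@u>4)&((pts-A)@u<np.linalg.norm(B-A)-4)]
    vx,vy,X,Y=cv2.fitLine(q.astype(np.float32),2,0,.01,.01).ravel();v=np.array([vx,vy]);o=np.array([X,Y])
    return o+v*((A-o)@v),o+v*((B-o)@v)
cc=lambda x,y:(180+x/2.2,60+y/2.2)
L=edge(cc(143,239),cc(121,430));Rr=edge(cc(445,289),cc(408,473))
for z in(.058,.062,.066):
    l=cast('wrist',np.array(L),z,p)[:,:2];r=cast('wrist',np.array(Rr),z,p)[:,:2]
    n=lambda s:(s[1]-s[0])/np.linalg.norm(s[1]-s[0])
    d=n(l)+n(r);d/=np.linalg.norm(d);yv=np.array([-d[1],d[0]])
    print(z,'len l,r',np.linalg.norm(l[1]-l[0]).round(4),np.linalg.norm(r[1]-r[0]).round(4),'dirs',np.degrees(np.arctan2(*n(l)[::-1])).round(2),np.degrees(np.arctan2(*n(r)[::-1])).round(2),'sep',abs((r.mean(0)-l.mean(0))@yv).round(4),'l',l.round(4).tolist(),'r',r.round(4).tolist(),'mid',((l.mean(0)+r.mean(0))/2).round(4))
E
python3 m6.py
```

```text
poly [[244.4, 169.4], [235.4, 255.1], [243.6, 255.6], [251.4, 240.6], [351.9, 254.9], [354.1, 257.1], [356.9, 272.9], [364.9, 274.4], [381.6, 192.6], [373.6, 183.1], [264.6, 164.4], [254.4, 163.9]]
0.058 len l,r 0.0714 0.0706 dirs -9.43 -10.08 sep 0.1082 l [[0.4325, -0.2163], [0.5029, -0.228]] r [[0.4515, -0.1093], [0.521, -0.1217]] mid [ 0.4769 -0.1688]
0.062 len l,r 0.0705 0.0698 dirs -9.43 -10.08 sep 0.1069 l [[0.4321, -0.2156], [0.5016, -0.2271]] r [[0.4508, -0.1099], [0.5195, -0.1221]] mid [ 0.476  -0.1687]
0.066 len l,r 0.0696 0.0689 dirs -9.43 -10.08 sep 0.1056 l [[0.4317, -0.2149], [0.5003, -0.2263]] r [[0.4502, -0.1105], [0.518, -0.1226]] mid [ 0.4751 -0.1686]
```

{"method": "servo_tool", "body": {"commands": [[[-1,5.8,0,0,0,0],[-2,11.6,0,0,0,0],[-3,17.4,1,0,0,0],[-4,23.2,3,0,0,0],[-4.8,29,5,0,0,0]]], "grip": 7.2}}

```text
time: 18.8
tcp_pos: [0.5233, 0.1319, 0.1733]
ee_rot: [0.001, 0.007, 1.0, 0.0]
contact_force: [0.6, -0.0, 0.5]
gripper_width: 0.0719
finger_force: 0.0
```

{"method": "servo_tool", "body": {"commands": [[[0,5.7,2.5,0,0,0],[0,11.4,5,0,0,0],[0,17.2,7.3,0,0,0],[0,17.2,7.3,0,0,0],[0,17.2,7.3,0,0,0]]]}}

```text
time: 19.42
tcp_pos: [0.5253, 0.3011, 0.1003]
ee_rot: [-0.0, 0.007, 1.0, -0.0]
contact_force: [0.0, -0.0, -0.2]
gripper_width: 0.072
finger_force: 0.0
```

Run:
```python
from h import *
st();to([.5242,.3024,.011],np.radians(89));w=snap('wrist','w7')
p=P('wrist');print(proj('wrist',[[.5242,.3024,.024],[.4645,.3048,.024],[.4344,.3065,.024]],p).round(0))
im=w[:,:,::-1];h=cv2.cvtColor(np.ascontiguousarray(im),cv2.COLOR_BGR2HSV)
m=((h[:,:,2]<110)&(h[:,:,1]>60)&((h[:,:,0]<15)|(h[:,:,0]>165))).astype(np.uint8)
n,l,s,c=cv2.connectedComponentsWithStats(m)
for i in range(1,n):
    if s[i,4]>300: print(s[i],c[i].round(1),cast('wrist',c[i],.024,p)[0].round(4))
```

```text
t 19.425 tcp [0.5253 0.3011 0.1003] R [[-1.0, 0.014, -0.0], [0.014, 1.0, -0.001], [0.0, -0.001, -1.0]] F [ 0.  -0.  -0.2] w 0.07199754750586877 j [-0.66  0.48  0.09  1.83 -0.06  0.83  1.02]
move [0.11 0.14 8.93] [-0.001 -0.     0.004]
[[323. 244.]
 [326. 141.]
 [329.  84.]]
[280  74  28  32 350] [297.4  89.5] [0.437  0.2894 0.024 ]
[309  79  34  27 457] [322.4  95.4] [0.4402 0.3028 0.024 ]
```

{"method": "servo_tool", "body": {"commands": [[[0.1,0.1,4,0,0,0],[0.1,0.1,7,0,0,0],[0.1,0.1,8.9,0,0,0],[0.1,0.1,8.9,0,0,0]]]}}

```text
time: 19.98
tcp_pos: [0.5246, 0.3007, 0.0109]
ee_rot: [-0.001, 0.008, 1.0, -0.001]
contact_force: [-0.2, 0.1, 0.6]
gripper_width: 0.0717
finger_force: 0.0
```

{"method": "servo_tool", "body": {"commands": [[[0,0,0,0,0,0],[0,0,0,0,0,0],[0,0,0,0,0,0],[0,0,0,0,0,0]]], "grip": 5.6}}

```text
time: 20.48
tcp_pos: [0.5257, 0.3025, 0.0128]
ee_rot: [0.001, 0.007, 1.0, 0.001]
contact_force: [1.0, -0.6, 6.9]
gripper_width: 0.0596
finger_force: 30.0
```

{"method": "servo_tool", "body": {"commands": [[[0,0,-3,0,0,0],[0,0,-7,0,0,0],[0,0,-10,0,0,0],[0,0,-10,0,0,0]]]}}

```text
time: 20.98
tcp_pos: [0.5262, 0.3031, 0.1142]
ee_rot: [0.002, 0.007, 1.0, 0.002]
contact_force: [-0.7, -0.7, -0.8]
gripper_width: 0.0597
finger_force: 30.0
```

Run:
```python
from h import *
st()
C=np.array([.477,-.1688]);a=np.radians(-9.75);Y=np.array([-np.sin(a),np.cos(a)])
for v in(.024,0,-.024): q=C+v*Y;print(v,q.round(4));to([*q,.11],a)
```

```text
t 20.975 tcp [0.5262 0.3031 0.1142] R [[-1.0, 0.015, 0.005], [0.015, 1.0, 0.003], [-0.004, 0.003, -1.0]] F [-0.7 -0.7 -0.8] w 0.05968458582179527 j [-0.66  0.47  0.09  1.82 -0.06  0.86  1.01]
0.024 [ 0.4811 -0.1451]
move [  3.86 -44.89   0.26] [-0.     0.006 -1.415]
0 [ 0.477  -0.1688]
move [  4.23 -47.26   0.25] [-0.     0.006 -1.415]
-0.024 [ 0.4729 -0.1925]
move [  4.6  -49.63   0.24] [-0.     0.006 -1.415]
```

Run:
```python
from h import *
im=cv2.imread('pics/t0.png');h=cv2.cvtColor(im,cv2.COLOR_BGR2HSV)
m=((h[:,:,1]>150)&((h[:,:,0]<12)|(h[:,:,0]>172))).astype(np.uint8);m[:,:262]=0
c=max(cv2.findContours(m,0,2)[0],key=cv2.contourArea).reshape(-1,2)
for q in([390,247],[370,247],[420,240],[440,215],[461,190],[475,150],[265,130]): print(q,cast('top',q,.16)[0].round(3))
b=c[np.argsort(-c[:,1])[:1]];print('lowest',b,cast('top',b,.15)[0].round(3))
for x in(400,420,430,440,450,460,470): print(x,c[c[:,0]==x][:,1].max(),cast('top',[x,c[c[:,0]==x][:,1].max()],.166)[0].round(3))
```

```text
[390, 247] [0.549 0.02  0.16 ]
[370, 247] [0.549 0.065 0.16 ]
[420, 240] [ 0.564 -0.047  0.16 ]
[440, 215] [ 0.621 -0.094  0.16 ]
[461, 190] [ 0.678 -0.144  0.16 ]
[475, 150] [ 0.772 -0.181  0.16 ]
[265, 130] [0.823 0.302 0.16 ]
lowest [[382 250]] [0.543 0.037 0.15 ]
400 248 [ 0.546 -0.001  0.166]
420 43 [ 1.03  -0.061  0.166]
430 48 [ 1.017 -0.084  0.166]Traceback (most recent call last):
  File "<stdin>", line 7, in <module>
    return umr_maximum(a, axis, None, out, keepdims, initial, where)
ValueError: zero-size array to reduction operation maximum which has no identity
```

The basin's front handle reaches x≈0.545 near y≈0.03, so I carry high there. The rod will go in from the right, since from the left the gripper body would hit the basin.

{"method": "servo_tool", "body": {"commands": [[[0.5,-4,-2.5,0,0,0.17],[0.9,-9,-4,0,0,0.34],[1.4,-14,-4,0,0,0.51],[1.8,-19.5,-4,0,0,0.68],[2.3,-24.8,-4,0,0,0.86]]]}}

```text
time: 21.6
tcp_pos: [0.497, 0.0526, 0.1506]
ee_rot: [-0.001, 0.426, 0.905, -0.001]
contact_force: [0.4, -0.1, 0.3]
gripper_width: 0.0596
finger_force: 30.0
```

{"method": "servo_tool", "body": {"commands": [[[-3.5,-3.6,0,0,0,0.17],[-7.0,-7.2,0,0,0,0.34],[-10.5,-10.8,0,0,0,0.51],[-14.0,-14.4,1,0,0,0.68],[-17.3,-17.9,3,0,0,0.86]]]}}

```text
time: 22.22
tcp_pos: [0.4713, -0.1945, 0.1209]
ee_rot: [0.0, 0.764, 0.645, 0.0]
contact_force: [0.4, -0.0, -0.9]
gripper_width: 0.0597
finger_force: 30.0
```

{"method": "servo_tool", "body": {"commands": [[[0,0,0,0,0,0],[0,0,0,0,0,0]]]}}

```text
time: 22.48
tcp_pos: [0.4712, -0.1922, 0.1207]
ee_rot: [-0.001, 0.762, 0.647, -0.0]
contact_force: [-0.1, 0.2, -0.3]
gripper_width: 0.0597
finger_force: 30.0
```

```bash
cat >> h.py <<'E'
C=np.array([.477,-.1688]);A=np.radians(-9.75);Y=np.array([-np.sin(A),np.cos(A)])
def slot(v,z): to([*(C+v*Y),z],A)
E
python3 -c "
from h import *
st();slot(-.024,.016)"
```

```text
t 22.475 tcp [ 0.4712 -0.1922  0.1207] R [[0.162, 0.987, -0.002], [0.987, -0.162, 0.001], [0.0, -0.002, -1.0]] F [-0.1  0.2 -0.3] w 0.059682275338247215 j [-0.19  0.36  0.61  2.05 -0.29  0.81  0.43]
move [ 0.    0.19 10.47] [-0.002 -0.     0.007]
```

{"method": "servo_tool", "body": {"commands": [[[0,0.2,4,0,0,0],[0,0.2,7,0,0,0],[0,0.2,9,0,0,0],[0,0.2,9.8,0,0,0],[0,0.2,10.3,0,0,0]]]}}

```text
time: 23.1
tcp_pos: [0.4743, -0.1925, 0.0186]
ee_rot: [0.0, 0.762, 0.648, 0.0]
contact_force: [-0.1, -0.7, -0.4]
gripper_width: 0.0597
finger_force: 30.0
```

{"method": "servo_tool", "body": {"commands": [[[0,0,0,0,0,0],[0,0,0.05,0,0,0]]]}}

```text
time: 23.35
tcp_pos: [0.4742, -0.1935, 0.0187]
ee_rot: [0.001, 0.763, 0.647, 0.0]
contact_force: [-0.0, 0.2, -0.3]
gripper_width: 0.0596
finger_force: 30.0
```

{"method": "servo_tool", "body": {"commands": [[[0,0,0,0,0,0],[0,0,0,0,0,0],[0,0,0,0,0,0]]], "grip": 7.2}}

```text
time: 23.72
tcp_pos: [0.4737, -0.1934, 0.0181]
ee_rot: [0.0, 0.763, 0.647, 0.0]
contact_force: [0.4, 0.4, 0.0]
gripper_width: 0.0711
finger_force: 0.0
```

{"method": "servo_tool", "body": {"commands": [[[0,0,-3,0,0,0],[0,0,-8,0,0,0],[0,0,-13,0,0,0],[0,0,-13,0,0,0]]]}}

```text
time: 24.22
tcp_pos: [0.4761, -0.1945, 0.1515]
ee_rot: [0.003, 0.763, 0.647, 0.003]
contact_force: [0.3, 0.4, -0.6]
gripper_width: 0.0724
finger_force: 0.0
```

```bash
python3 -c "
from h import *
st();to([.4645,.3048,.15],np.radians(89))
t=snap('top','t8');cv2.imwrite('pics/c8.png',cv2.resize(t[240:330,240:510],None,fx=2.9,fy=2.9,interpolation=cv2.INTER_CUBIC)[:,:,::-1])"
```

```text
t 24.225 tcp [ 0.4761 -0.1945  0.1515] R [[0.163, 0.987, 0.008], [0.987, -0.163, -0.001], [0.0, 0.008, -1.0]] F [ 0.3  0.4 -0.6] w 0.07238256287822889 j [-0.22  0.32  0.65  2.02 -0.26  0.87  0.41]
move [49.07 -9.3   0.08] [ 0.007 -0.006  1.424]
```

View pics/c8.png

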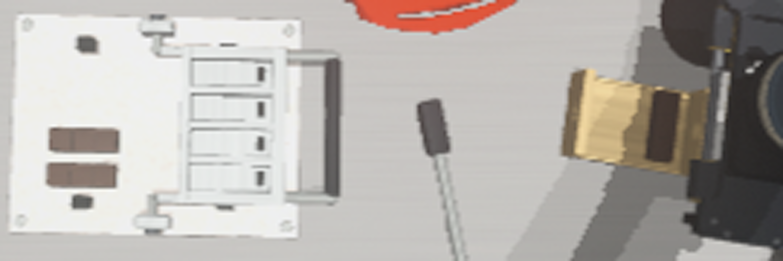

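The first bar lies crosswise in the carrier's right part at crop (663,125). Next I fetch the middle bar.

{"method": "servo_tool", "body": {"commands": [[[4.9,-0.9,0,0,0,-0.17],[9.8,-1.9,0,0,0,-0.34],[14.7,-2.8,0,0,0,-0.52],[19.6,-3.7,0,0,0,-0.69],[24.5,-4.65,0,0,0,-0.86]]]}}

```text
time: 24.9
tcp_pos: [0.4664, 0.0574, 0.1466]
ee_rot: [-0.001, 0.421, 0.907, -0.001]
contact_force: [1.2, -0.5, 0.5]
gripper_width: 0.0719
finger_force: 0.0
```

{"method": "servo_tool", "body": {"commands": [[[3.9,3.1,0,0,0,-0.17],[7.8,6.2,0,0,0,-0.34],[11.7,9.3,1,0,0,-0.52],[15.6,12.4,3,0,0,-0.69],[19.5,15.5,5,0,0,-0.86]]]}}

```text
time: 25.52
tcp_pos: [0.4604, 0.3059, 0.0958]
ee_rot: [-0.001, 0.005, 1.0, -0.001]
contact_force: [1.2, 0.5, -0.3]
gripper_width: 0.0718
finger_force: 0.0
```

{"method": "servo_tool", "body": {"commands": [[[0,0,0,0,0,0],[0,0,0,0,0,0]]]}}

```text
time: 25.78
tcp_pos: [0.4609, 0.3036, 0.0966]
ee_rot: [-0.001, 0.008, 1.0, -0.001]
contact_force: [0.4, -0.2, 0.2]
gripper_width: 0.0721
finger_force: 0.0
```

```bash
python3 -c "
from h import *
st();to([.4645,.3048,.0115],np.radians(89))"
```

```text
t 25.775 tcp [0.4609 0.3036 0.0966] R [[-1.0, 0.016, -0.003], [0.016, 1.0, -0.002], [0.003, -0.002, -1.0]] F [ 0.4 -0.2  0.2] w 0.07207203611647524 j [-0.74  0.42  0.1   1.95 -0.06  0.78  0.95]
move [-0.38  0.15  8.5 ] [-0.002 -0.003  0.002]
```

{"method": "servo_tool", "body": {"commands": [[[-0.4,0.1,3.5,0,0,0],[-0.4,0.1,6.5,0,0,0],[-0.4,0.1,8.5,0,0,0],[-0.4,0.1,8.5,0,0,0],[-0.4,0.1,8.5,0,0,0]]]}}

```text
time: 26.4
tcp_pos: [0.4665, 0.3052, 0.0139]
ee_rot: [0.001, 0.008, 1.0, 0.0]
contact_force: [-0.2, -0.4, -0.3]
gripper_width: 0.0719
finger_force: 0.0
```

{"method": "servo_tool", "body": {"commands": [[[0,0,0,0,0,0],[0,0,0,0,0,0],[0,0,0,0,0,0],[0,0,0,0,0,0]]], "grip": 5.6}}

```text
time: 26.9
tcp_pos: [0.4662, 0.3061, 0.0139]
ee_rot: [0.0, 0.007, 1.0, 0.0]
contact_force: [-0.2, -0.4, 6.0]
gripper_width: 0.0599
finger_force: 30.0
```

{"method": "servo_tool", "body": {"commands": [[[0,0,-3,0,0,0],[0,0,-8,0,0,0],[0,0,-13.9,0,0,0],[0,0,-13.9,0,0,0]]]}}

```text
time: 27.4
tcp_pos: [0.4684, 0.3079, 0.1568]
ee_rot: [0.004, 0.007, 1.0, 0.003]
contact_force: [-0.8, -0.4, -0.7]
gripper_width: 0.0593
finger_force: 30.0
```

```bash
python3 -c "
from h import *
st();slot(0,.15)"
```

```text
t 27.4 tcp [0.4684 0.3079 0.1568] R [[-1.0, 0.015, 0.008], [0.015, 1.0, 0.007], [-0.008, 0.007, -1.0]] F [-0.8 -0.4 -0.7] w 0.05933540728168423 j [-0.75  0.35  0.12  1.89 -0.05  0.89  0.95]
move [ -1.56 -47.65   0.38] [-0.     0.011 -1.415]
```

{"method": "servo_tool", "body": {"commands": [[[-0.1,-4.5,0,0,0,0.17],[-0.3,-9.3,0,0,0,0.34],[-0.5,-14.1,0,0,0,0.51],[-0.7,-19,0,0,0,0.68],[-0.8,-23.8,0,0,0,0.86]]]}}

```text
time: 28.02
tcp_pos: [0.4692, 0.0661, 0.151]
ee_rot: [-0.001, 0.426, 0.905, -0.001]
contact_force: [-0.1, -0.0, 0.2]
gripper_width: 0.0595
finger_force: 30.0
```

{"method": "servo_tool", "body": {"commands": [[[-3.7,-3.0,0,0,0,0.17],[-7.4,-6.0,0,0,0,0.34],[-11.1,-8.9,0,0,0,0.51],[-14.8,-11.9,1,0,0,0.68],[-18.6,-14.9,3,0,0,0.86]]]}}

```text
time: 28.65
tcp_pos: [0.475, -0.1717, 0.1213]
ee_rot: [0.0, 0.764, 0.645, 0.0]
contact_force: [0.6, 0.6, -0.8]
gripper_width: 0.0597
finger_force: 30.0
```

{"method": "servo_tool", "body": {"commands": [[[0,0,0,0,0,0],[0,0,0,0,0,0],[0,0,0,0,0,0]]]}}

```text
time: 29.02
tcp_pos: [0.4753, -0.1689, 0.1219]
ee_rot: [-0.0, 0.762, 0.648, 0.0]
contact_force: [0.7, 0.1, -0.8]
gripper_width: 0.0594
finger_force: 30.0
```

```bash
python3 -c "
from h import *
st();slot(0,.018)"
```

```text
t 29.025 tcp [ 0.4753 -0.1689  0.1219] R [[0.16, 0.987, -0.0], [0.987, -0.16, 0.001], [0.001, -0.0, -1.0]] F [ 0.7  0.1 -0.8] w 0.059378809725786234 j [-0.25  0.36  0.63  2.06 -0.29  0.81  0.39]
move [ 0.03  0.17 10.39] [-0.    -0.001  0.009]
```

{"method": "servo_tool", "body": {"commands": [[[0,0.15,4,0,0,0],[0,0.15,7,0,0,0],[0,0.15,9,0,0,0],[0,0.15,10,0,0,0],[0,0.15,10.4,0,0,0]]]}}

```text
time: 29.65
tcp_pos: [0.4769, -0.1701, 0.018]
ee_rot: [-0.0, 0.762, 0.647, 0.0]
contact_force: [-0.3, 0.6, -0.1]
gripper_width: 0.0597
finger_force: 30.0
```

{"method": "servo_tool", "body": {"commands": [[[0,0,0,0,0,0],[0,0,0.05,0,0,0]]]}}

```text
time: 29.9
tcp_pos: [0.4772, -0.1708, 0.0182]
ee_rot: [0.001, 0.763, 0.647, 0.001]
contact_force: [0.3, -0.5, 0.1]
gripper_width: 0.0595
finger_force: 30.0
```

{"method": "servo_tool", "body": {"commands": [[[0,0,0,0,0,0],[0,0,0,0,0,0],[0,0,0,0,0,0]]], "grip": 7.2}}

```text
time: 30.28
tcp_pos: [0.4766, -0.1708, 0.0176]
ee_rot: [0.0, 0.763, 0.647, 0.0]
contact_force: [0.0, 1.2, -0.1]
gripper_width: 0.0713
finger_force: 0.0
```

{"method": "servo_tool", "body": {"commands": [[[0,0,-3,0,0,0],[0,0,-8,0,0,0],[0,0,-13,0,0,0],[0,0,-13,0,0,0]]]}}

```text
time: 30.78
tcp_pos: [0.4791, -0.1717, 0.151]
ee_rot: [0.003, 0.763, 0.647, 0.003]
contact_force: [0.9, 0.2, 0.6]
gripper_width: 0.072
finger_force: 0.0
```

```bash
python3 -c "
from h import *
st();to([.4344,.3065,.15],np.radians(88.5))"
```

```text
t 30.775 tcp [ 0.4791 -0.1717  0.151 ] R [[0.163, 0.987, 0.008], [0.987, -0.163, -0.001], [0.001, 0.008, -1.0]] F [0.9 0.2 0.6] w 0.07200090367721934 j [-0.28  0.32  0.67  2.04 -0.26  0.86  0.37]
move [ 4.645e+01 -1.222e+01  2.000e-02] [ 0.006 -0.006  1.433]
```

{"method": "servo_tool", "body": {"commands": [[[4.6,-1.2,0,0,0,-0.17],[9.2,-2.4,0,0,0,-0.34],[13.8,-3.6,0,0,0,-0.51],[18.5,-4.8,0,0,0,-0.68],[23.2,-6.1,0,0,0,-0.85]]]}}

```text
time: 31.4
tcp_pos: [0.4532, 0.0695, 0.1466]
ee_rot: [-0.001, 0.426, 0.905, -0.0]
contact_force: [0.5, 0.3, 0.1]
gripper_width: 0.072
finger_force: 0.0
```

{"method": "servo_tool", "body": {"commands": [[[4,2.7,0,0,0,-0.17],[8,5.4,0,0,0,-0.34],[12,8.1,1,0,0,-0.52],[16,10.8,3,0,0,-0.69],[19.8,13.5,5,0,0,-0.86]]]}}

```text
time: 32.02
tcp_pos: [0.4323, 0.3081, 0.0959]
ee_rot: [-0.001, 0.009, 1.0, -0.0]
contact_force: [0.4, 1.0, -0.1]
gripper_width: 0.072
finger_force: 0.0
```

{"method": "servo_tool", "body": {"commands": [[[0,0,0,0,0,0],[0,0,0,0,0,0]]]}}

```text
time: 32.28
tcp_pos: [0.4329, 0.3055, 0.0966]
ee_rot: [-0.001, 0.013, 1.0, -0.001]
contact_force: [0.1, -0.7, -0.7]
gripper_width: 0.0719
finger_force: 0.0
```

```bash
python3 -c "
from h import *
st();to([.4344,.3065,.012],np.radians(88.5))"
```

```text
t 32.275 tcp [0.4329 0.3055 0.0966] R [[-1.0, 0.026, -0.002], [0.026, 1.0, -0.002], [0.002, -0.002, -1.0]] F [ 0.1 -0.7 -0.7] w 0.07185936629447959 j [-0.79  0.39  0.12  2.01 -0.07  0.76  0.91]
move [-0.16  0.12  8.46] [-0.002 -0.002 -0.   ]
```

{"method": "servo_tool", "body": {"commands": [[[0,0.1,3.5,0,0,0],[0,0.1,6.5,0,0,0],[0,0.1,8.5,0,0,0],[0,0.1,8.6,0,0,0],[0,0.1,8.6,0,0,0]]]}}

```text
time: 32.9
tcp_pos: [0.4342, 0.3072, 0.0124]
ee_rot: [0.001, 0.013, 1.0, 0.0]
contact_force: [0.3, 0.7, 0.2]
gripper_width: 0.072
finger_force: 0.0
```

{"method": "servo_tool", "body": {"commands": [[[0,0,0,0,0,0],[0,0,0,0,0,0],[0,0,0,0,0,0],[0,0,0,0,0,0]]], "grip": 5.6}}

```text
time: 33.4
tcp_pos: [0.4337, 0.308, 0.0123]
ee_rot: [0.0, 0.012, 1.0, 0.0]
contact_force: [-0.7, -1.3, 7.1]
gripper_width: 0.0595
finger_force: 30.0
```

{"method": "servo_tool", "body": {"commands": [[[0,0,-3,0,0,0],[0,0,-8,0,0,0],[0,0,-13.9,0,0,0],[0,0,-13.9,0,0,0]]]}}

```text
time: 33.9
tcp_pos: [0.436, 0.3099, 0.1552]
ee_rot: [0.004, 0.012, 1.0, 0.004]
contact_force: [0.2, 0.4, -0.4]
gripper_width: 0.0595
finger_force: 30.0
```

```bash
python3 -c "
from h import *
st();slot(.025,.15)"
```

```text
t 33.9 tcp [0.436  0.3099 0.1552] R [[-1.0, 0.025, 0.008], [0.025, 1.0, 0.007], [-0.008, 0.007, -1.0]] F [ 0.2  0.4 -0.4] w 0.059530540693991926 j [-0.81  0.31  0.14  1.95 -0.06  0.87  0.9 ]
move [ -5.65 -45.28   0.24] [ 1.000e-03  1.100e-02 -1.425e+00]
```

{"method": "servo_tool", "body": {"commands": [[[-0.5,-4.4,0,0,0,0.17],[-1.1,-9,0,0,0,0.34],[-1.7,-13.5,0,0,0,0.51],[-2.3,-18,0,0,0,0.68],[-2.8,-22.6,0,0,0,0.86]]]}}

```text
time: 34.52
tcp_pos: [0.455, 0.0797, 0.1495]
ee_rot: [-0.001, 0.431, 0.903, -0.001]
contact_force: [-0.2, -0.1, -0.3]
gripper_width: 0.0597
finger_force: 30.0
```

{"method": "servo_tool", "body": {"commands": [[[-3.8,-2.5,0,0,0,0.17],[-7.6,-5.0,0,0,0,0.34],[-11.4,-7.5,0,0,0,0.51],[-15.2,-10,1,0,0,0.68],[-19,-12.6,3,0,0,0.86]]]}}

```text
time: 35.15
tcp_pos: [0.4787, -0.1467, 0.1198]
ee_rot: [0.0, 0.768, 0.641, 0.0]
contact_force: [1.4, 0.2, -0.9]
gripper_width: 0.0598
finger_force: 30.0
```

{"method": "servo_tool", "body": {"commands": [[[0,0,0,0,0,0],[0,0,0,0,0,0],[0,0,0,0,0,0]]]}}

```text
time: 35.52
tcp_pos: [0.4787, -0.1441, 0.1204]
ee_rot: [-0.0, 0.765, 0.644, 0.0]
contact_force: [0.3, 0.3, -0.2]
gripper_width: 0.0598
finger_force: 30.0
```

```bash
python3 -c "
from h import *
st();slot(.025,.017)"
```

```text
t 35.525 tcp [ 0.4787 -0.1441  0.1204] R [[0.17, 0.985, -0.0], [0.985, -0.17, 0.001], [0.001, -0.0, -1.0]] F [ 0.3  0.3 -0.2] w 0.05981642298473438 j [-0.31  0.35  0.64  2.08 -0.3   0.8   0.34]
move [ 0.03  0.26 10.34] [-0.    -0.001 -0.001]
```

{"method": "servo_tool", "body": {"commands": [[[0,0.2,4,0,0,0],[0,0.25,7,0,0,0],[0,0.25,9,0,0,0],[0,0.25,10,0,0,0],[0,0.25,10.4,0,0,0]]]}}

```text
time: 36.15
tcp_pos: [0.4813, -0.1454, 0.0165]
ee_rot: [-0.0, 0.765, 0.643, 0.0]
contact_force: [0.5, -0.6, -0.4]
gripper_width: 0.0597
finger_force: 30.0
```

{"method": "servo_tool", "body": {"commands": [[[0,0,0,0,0,0],[0,0,0,0,0,0]]]}}

```text
time: 36.4
tcp_pos: [0.4815, -0.1461, 0.0172]
ee_rot: [0.0, 0.766, 0.643, 0.001]
contact_force: [0.9, -0.1, -0.0]
gripper_width: 0.0598
finger_force: 30.0
```

{"method": "servo_tool", "body": {"commands": [[[0,0,0,0,0,0],[0,0,0,0,0,0],[0,0,0,0,0,0]]], "grip": 7.2}}

```text
time: 36.78
tcp_pos: [0.4811, -0.1461, 0.0166]
ee_rot: [0.0, 0.766, 0.643, 0.0]
contact_force: [-0.5, 0.5, 0.4]
gripper_width: 0.0709
finger_force: 0.0
```

{"method": "servo_tool", "body": {"commands": [[[0,0,-3,0,0,0],[0,0,-8,0,0,0],[0,0,-14,0,0,0],[0,0,-19,0,0,0],[0,0,-19,0,0,0]]]}}

```text
time: 37.4
tcp_pos: [0.4835, -0.1469, 0.2102]
ee_rot: [0.003, 0.766, 0.643, 0.003]
contact_force: [-0.4, -0.7, 0.1]
gripper_width: 0.0721
finger_force: 0.0
```

{"method": "servo_tool", "body": {"commands": [[[1.5,-0.4,0,0,0,-0.18],[3,-0.9,0,0,0,-0.37],[4.5,-1.3,0,0,0,-0.56],[6,-1.8,0,0,0,-0.74],[7.4,-2.2,0,0,0,-0.93]]], "grip": 5}}

```text
time: 38.02
tcp_pos: [0.4711, -0.0687, 0.2051]
ee_rot: [-0.001, 0.394, 0.919, -0.0]
contact_force: [0.3, 0.0, -0.1]
gripper_width: 0.0505
finger_force: 0.0
```

{"method": "servo_tool", "body": {"commands": [[[1.2,0.9,0,0,0,-0.18],[2.4,1.9,0,0,0,-0.37],[3.6,2.8,0,0,0,-0.56],[4.9,3.8,0,0,0,-0.74],[6.1,4.7,0,0,0,-0.93]]]}}

```text
time: 38.65
tcp_pos: [0.4636, 0.0078, 0.2051]
ee_rot: [-0.001, -0.058, 0.998, -0.0]
contact_force: [-0.1, -0.8, -0.0]
gripper_width: 0.05
finger_force: 0.0
```

{"method": "servo_tool", "body": {"commands": [[[0,0,0,0,0,0],[0,0,0,0,0,0],[0,0,0,0,0,0]]]}}

```text
time: 39.02
tcp_pos: [0.4646, 0.0065, 0.2063]
ee_rot: [-0.0, -0.054, 0.999, -0.0]
contact_force: [-1.0, -0.8, 0.7]
gripper_width: 0.0499
finger_force: 0.0
```

Run:
```python
from h import *
import pickle
st();p=P('wrist');w=snap('wrist','w9');t=snap('top','t9');pickle.dump(p,open('p9.pkl','wb'))
T=cv2.resize(t[240:345,370:505],None,fx=3,fy=3,interpolation=cv2.INTER_CUBIC);W=cv2.resize(w,None,fx=.6,fy=.6,interpolation=cv2.INTER_AREA)
o=np.full((320,405+384,3),255,np.uint8);o[:315,:405]=T;o[:288,405:]=W;cv2.imwrite('pics/c9.png',o[:,:,::-1])
```

```text
t 39.025 tcp [0.4646 0.0065 0.2063] R [[-0.994, -0.107, -0.0], [-0.107, 0.994, -0.0], [0.0, -0.0, -1.0]] F [-1.  -0.8  0.7] w 0.049945766423898946 j [-0.43  0.14  0.37  2.05 -0.06  0.96  1.64]
```

View pics/c9.png

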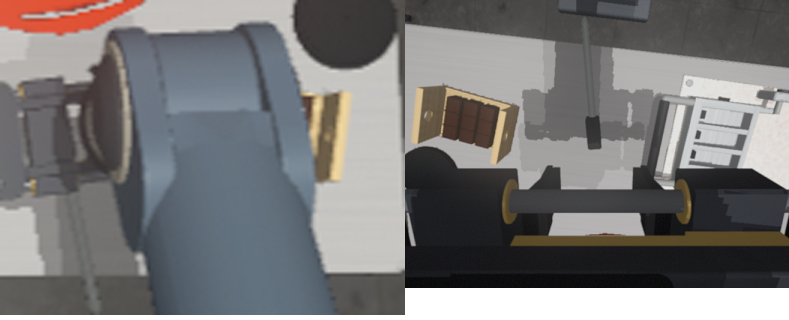

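All three bars lie side by side in the carrier (right panel, about (470,122)). The rod is in front with its grip at (594,132) and its shaft running up to (588,25). Now I measure the rod and refine the eye positions.

```bash
cat > m9.py <<'E'
from h import *
import pickle
p=pickle.load(open('p9.pkl','rb'));im=cv2.imread('pics/w9.png');g=im.max(2)
x0,y0,x1,y1=285,185,345,260;S=4
up=cv2.resize(g[y0:y1,x0:x1],None,fx=S,fy=S,interpolation=cv2.INTER_CUBIC)
m=(up<70).astype(np.uint8);c=max(cv2.findContours(m,0,2)[0],key=cv2.contourArea);r=cv2.minAreaRect(c)
f=lambda q:(np.array(q,float).reshape(-1,2)+.5)/S-.5+[x0,y0]
b=f(cv2.boxPoints(r));print('grip px',f(r[0]),np.array(r[1])/S,r[2]);print(cast('wrist',b,.02,p)[:,:2].round(4).tolist(),cast('wrist',f(r[0]),.02,p).round(4))
# shaft centre per row: bright run between rows
hs=cv2.cvtColor(im,cv2.COLOR_BGR2HSV)
for y in range(90,195,15): print(y,im[y,290:325].max(1).tolist())
cv2.imwrite('pics/c9b.png',cv2.resize(im[20:260,230:400],None,fx=2.5,fy=2.5))
E
python3 m9.py
```

```text
grip px [[313.5735054  220.05474091]] [55.03440475 23.58353615] 85.76361083984375
[[0.4519, -0.0115], [0.4483, 0.0079], [0.4955, 0.0167], [0.4993, -0.0034]] [[0.4733 0.0024 0.02  ]]
90 [100, 102, 102, 102, 102, 101, 102, 95, 89, 91, 95, 97, 99, 101, 102, 97, 97, 92, 93, 90, 96, 101, 103, 101, 102, 102, 100, 101, 102, 104, 101, 102, 101, 103, 101]
105 [101, 103, 101, 103, 102, 101, 100, 100, 94, 88, 90, 92, 97, 101, 102, 105, 98, 96, 98, 93, 89, 99, 100, 104, 103, 102, 100, 101, 104, 102, 101, 102, 102, 102, 103]
120 [102, 103, 101, 103, 103, 104, 102, 104, 102, 101, 97, 91, 93, 96, 99, 101, 103, 101, 97, 95, 92, 91, 95, 102, 101, 102, 104, 102, 104, 103, 104, 103, 105, 103, 104]
135 [103, 102, 104, 101, 105, 105, 103, 103, 103, 103, 102, 94, 90, 94, 94, 97, 101, 102, 99, 98, 98, 96, 90, 95, 99, 104, 104, 104, 105, 103, 103, 104, 105, 104, 108]
150 [102, 101, 102, 103, 103, 102, 102, 103, 101, 101, 102, 102, 98, 92, 91, 94, 99, 100, 102, 102, 99, 97, 95, 92, 94, 98, 104, 105, 102, 104, 104, 104, 103, 105, 113]
165 [103, 103, 102, 103, 102, 102, 104, 104, 105, 103, 103, 106, 103, 97, 91, 89, 93, 98, 99, 101, 102, 99, 96, 96, 94, 95, 99, 102, 103, 102, 103, 104, 102, 104, 105]
180 [103, 101, 101, 103, 102, 100, 101, 102, 103, 102, 102, 103, 101, 102, 100, 93, 89, 93, 95, 100, 100, 103, 98, 98, 97, 94, 93, 99, 102, 102, 103, 104, 104, 114, 122]
```

View pics/c9b.png

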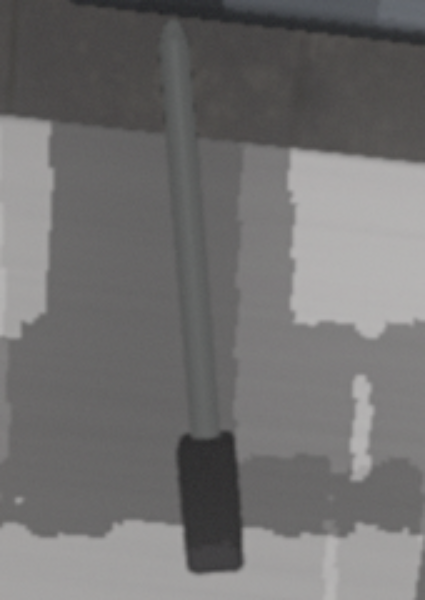

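Run:
```python
from h import *
import pickle
p=pickle.load(open('p9.pkl','rb'))
G=cast('wrist',[313.8,216],.026,p)[0];print('grip',G.round(4))
s=cast('wrist',[[311,180],[307.2,135],[303.3,90],[299,28]],.013,p)[:,:2];print('shaft',s.round(4).tolist())
d=s[2]-s[0];yaw=np.degrees(np.arctan2(d[1],d[0]));print('yaw',yaw,'grip->tip',np.linalg.norm(s[3]-G[:2]))
u=d/np.linalg.norm(d);n=np.array([-u[1],u[0]]);print('lat offset grip from shaft line',(G[:2]-s[0])@n)
to([*G[:2],.005],np.radians(yaw-90))
```

```text
grip [0.4685 0.0021 0.026 ]
shaft [[0.4406, -0.0034], [0.404, -0.0103], [0.3694, -0.0169], [0.3246, -0.0247]]
yaw -169.2039859891148 grip->tip 0.14637644141560704
lat offset grip from shaft line -0.00015628458885733962
move [-0.33 -0.5  20.14] [-0.   -0.   -0.08]
```

{"method": "servo_tool", "body": {"commands": [[[-0.4,-0.5,5,0,0,-0.08],[-0.6,-0.5,10,0,0,-0.08],[-0.6,-0.5,14.5,0,0,-0.08],[-0.6,-0.5,18,0,0,-0.08],[-0.6,-0.5,20,0,0,-0.08]]]}}

```text
time: 39.75
tcp_pos: [0.4704, 0.0026, 0.0048]
ee_rot: [-0.001, -0.094, 0.996, -0.0]
contact_force: [0.2, -0.2, 0.6]
gripper_width: 0.0505
finger_force: 0.0
```

{"method": "servo_tool", "body": {"commands": [[[0,0,0.1,0,0,0],[0,0,0.1,0,0,0]]]}}

```text
time: 40.0
tcp_pos: [0.4719, 0.0028, 0.0061]
ee_rot: [0.001, -0.095, 0.996, -0.0]
contact_force: [-0.5, -0.3, -0.3]
gripper_width: 0.0501
finger_force: 0.0
```

{"method": "servo_tool", "body": {"commands": [[[0,0,0,0,0,0],[0,0,0,0,0,0],[0,0,0,0,0,0],[0,0,0,0,0,0],[0,0,0,0,0,0]]], "grip": 1.5}}

```text
time: 40.62
tcp_pos: [0.4714, 0.003, 0.0057]
ee_rot: [0.0, -0.095, 0.995, 0.0]
contact_force: [-1.0, -0.4, 3.2]
gripper_width: 0.0201
finger_force: 30.0
```

```bash
python3 -c "
from h import *
st()"
```

```text
t 40.625 tcp [0.4714 0.003  0.0057] R [[-0.982, -0.189, 0.0], [-0.189, 0.982, 0.0], [-0.0, 0.0, -1.0]] F [-1.  -0.4  3.2] w 0.020063959143551864 j [-0.31  0.48  0.26  2.2  -0.26  0.49  1.92]
```

{"method": "servo_tool", "body": {"commands": [[[0,0,-3,0,0,0],[0,0,-7,0,0,0],[0,0,-12,0,0,0],[0,0,-15.4,0,0,0],[0,0,-15.4,0,0,0]]]}}

```text
time: 41.25
tcp_pos: [0.4728, 0.0031, 0.1617]
ee_rot: [0.003, -0.095, 0.995, 0.0]
contact_force: [-0.8, 0.8, -1.5]
gripper_width: 0.0196
finger_force: 30.0
```

{"method": "servo_tool", "body": {"commands": [[[1.1,-3.6,0,0,0,0.18],[2.2,-7.4,0,0,0,0.37],[3.3,-11.3,0,0,0,0.56],[4.4,-15.2,0,0,0,0.74],[5.4,-19.1,0,0,0,0.93]]]}}

```text
time: 41.88
tcp_pos: [0.4529, -0.1956, 0.1579]
ee_rot: [-0.001, 0.363, 0.932, -0.0]
contact_force: [0.9, -1.0, -0.9]
gripper_width: 0.0199
finger_force: 30.0
```

{"method": "servo_tool", "body": {"commands": [[[-2.4,-3.1,0,0,0,0.18],[-4.9,-6.3,0,0,0,0.37],[-7.3,-9.4,0,0,0,0.56],[-9.8,-12.6,0,0,0,0.74],[-12.2,-15.7,0,0,0,0.93]]]}}

```text
time: 42.5
tcp_pos: [0.4381, -0.3935, 0.1575]
ee_rot: [-0.002, 0.742, 0.671, -0.001]
contact_force: [0.3, -0.7, -0.8]
gripper_width: 0.0197
finger_force: 30.0
```

{"method": "servo_tool", "body": {"commands": [[[0,0,0,0,0,0.07],[0,0,0,0,0,0.07],[0,0,0,0,0,0.07]]]}}

```text
time: 42.88
tcp_pos: [0.4389, -0.392, 0.1584]
ee_rot: [-0.001, 0.762, 0.648, -0.0]
contact_force: [0.7, 0.4, -0.1]
gripper_width: 0.0198
finger_force: 30.0
```

Run:
```python
from h import *
st()
for dd in(.238,.225): to([*(C-dd*Y),.0347],A)
```

```text
t 42.875 tcp [ 0.4389 -0.392   0.1584] R [[0.161, 0.987, -0.001], [0.987, -0.161, 0.001], [0.001, -0.002, -1.0]] F [ 0.7  0.4 -0.1] w 0.01977305239359283 j [ 0.03  0.51  0.87  1.85 -0.46  1.    0.93]
move [-1.17 -0.02 12.37] [-0.002 -0.001  0.008]
move [ 1.300e-01 -1.000e-02  1.237e+01] [-0.002 -0.001  0.008]
```

{"method": "servo_tool", "body": {"commands": [[[-0.6,0,4,0,0,0.008],[-1.2,0,8,0,0,0.008],[-1.2,0,11,0,0,0.008],[-1.2,0,12.4,0,0,0.008],[-1.2,0,12.4,0,0,0.008]]]}}

```text
time: 43.5
tcp_pos: [0.4371, -0.4042, 0.035]
ee_rot: [-0.001, 0.765, 0.644, -0.0]
contact_force: [-0.3, 0.3, -0.7]
gripper_width: 0.0198
finger_force: 30.0
```

{"method": "servo_tool", "body": {"commands": [[[0,0,0,0,0,0],[0,0,0,0,0,0]]]}}

```text
time: 43.75
tcp_pos: [0.4378, -0.4054, 0.0367]
ee_rot: [0.001, 0.765, 0.644, 0.0]
contact_force: [0.3, -0.1, -1.6]
gripper_width: 0.0201
finger_force: 30.0
```

Run:
```python
from h import *
import pickle
st();to([*(C-.238*Y),.0347],A)
p=P('wrist');w=snap('wrist','w10');t=snap('top','t10');s=snap('scene','s10');pickle.dump(p,open('p10.pkl','wb'))
pt=P('top');ps=P('scene')
z=.042;X=np.array([[*(C+v*Y),z] for v in(-.055,.055)]);print('eyes px wrist',proj('wrist',X,p).round(1).tolist(),'top',proj('top',X,pt).round(1).tolist(),'scene',proj('scene',X,ps).round(1).tolist())
W=cv2.resize(w,None,fx=.75,fy=.75,interpolation=cv2.INTER_AREA)
a,b=proj('scene',[[*(C-.06*Y),.04]],ps)[0].astype(int);Sc=cv2.resize(s[max(0,b-30):b+30,a-40:a+40],None,fx=4,fy=4,interpolation=cv2.INTER_CUBIC);print('scene crop at',a-40,b-30)
o=np.full((600,800,3),255,np.uint8);o[:360,:480]=W;o[:Sc.shape[0],480:]=Sc
T=cv2.resize(t[255:335,430:530],None,fx=3,fy=3,interpolation=cv2.INTER_CUBIC);o[360:600,480:780]=T[:,:300]
cv2.imwrite('pics/c10.png',o[:,:,::-1])
```

```text
t 43.75 tcp [ 0.4378 -0.4054  0.0367] R [[0.171, 0.985, 0.002], [0.985, -0.171, -0.001], [-0.001, 0.002, -1.0]] F [ 0.3 -0.1 -1.6] w 0.020131366600511503 j [ 0.15  0.67  0.74  1.91 -0.63  0.8   1.07]
move [ 0.18 -0.15  0.2 ] [ 0.002  0.001 -0.001]
eyes px wrist [[312.2, -285.0], [309.6, -932.2]] top [[483.3, 284.6], [438.7, 277.3]] scene [[470.4, 209.3], [438.5, 219.1]]
scene crop at 431 179
```

View pics/c10.png

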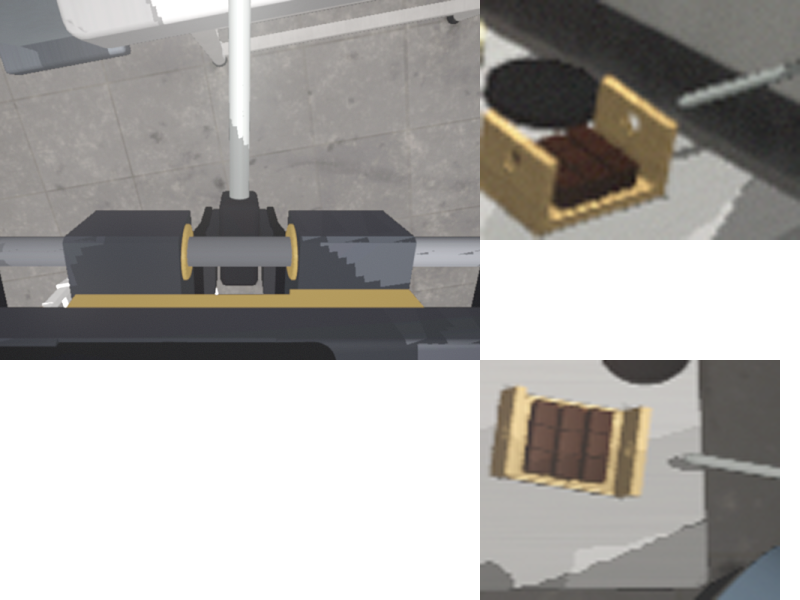

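The scene view shows both eyes at about px (469,209) and (439,219), as predicted, and the rod tip just right of the wall. I'll check the rod's line against the eyes with numbers in all three views.

```bash
cat > m10.py <<'E'
from h import *
import pickle
p=pickle.load(open('p10.pkl','rb'));s=env.read_state();R=R_(s).as_matrix();tcp=np.array(s['tcp_pos'])
w=cv2.imread('pics/w10.png')
g=cv2.GaussianBlur(cv2.cvtColor(w,cv2.COLOR_BGR2GRAY).astype(np.float32),(1,5),0)
pr=proj('wrist',[tcp+R[:,0]*d-R[:,2]*.0073 for d in(.03,.06,.1,.15)],p);print('wrist ideal rod',pr.round(1).tolist())
for y in(20,80,140,200,240):
    r=np.gradient(g[y,300:345]);print(y,300+np.argmax(r[:20]),300+20+np.argmin(r[20:]),g[y,300:345:2].astype(int).tolist())
pt=P('top');t=cv2.imread('pics/t10.png')
X=np.array([[*(C+v*Y),.044] for v in(-.1,-.2)]);a,b=proj('top',X,pt);print('top eyeline at',a.round(1),b.round(1))
tt=cv2.cvtColor(t,cv2.COLOR_BGR2GRAY)
for x in(492,496,500,504,508,512,516,520,524,528):
    print(x,'pred',round(a[1]+(b[1]-a[1])/(b[0]-a[0])*(x-a[0]),1),tt[282:300,x].tolist())
E
python3 m10.py
```

```text
wrist ideal rod [[317.1, 233.7], [317.1, 154.0], [317.0, 33.8], [316.9, -144.0]]
20 305 334 [177, 176, 186, 215, 227, 237, 244, 249, 255, 255, 255, 255, 250, 244, 240, 232, 218, 187, 173, 174, 173, 172, 171]
80 303 333 [143, 121, 166, 207, 223, 234, 242, 248, 255, 255, 255, 255, 249, 242, 237, 229, 210, 171, 174, 177, 173, 170, 168]
140 306 332 [163, 163, 161, 195, 221, 232, 241, 248, 255, 255, 255, 255, 249, 243, 237, 226, 190, 162, 162, 162, 161, 161, 161]
200 306 331 [161, 161, 162, 165, 171, 176, 180, 183, 184, 187, 188, 186, 182, 180, 179, 174, 161, 156, 155, 154, 153, 153, 151]
240 306 330 [146, 147, 153, 159, 169, 172, 177, 180, 182, 183, 185, 182, 178, 176, 175, 168, 159, 159, 158, 151, 150, 149, 150]
top eyeline at [501.8 287.6] [542.6 294.3]
492 pred 286.0 [179, 180, 180, 180, 181, 179, 158, 160, 180, 180, 181, 178, 181, 179, 179, 180, 180, 179]
496 pred 286.7 [179, 180, 180, 179, 179, 152, 116, 117, 120, 160, 180, 178, 180, 180, 179, 180, 180, 179]
500 pred 287.3 [179, 180, 180, 178, 145, 164, 156, 129, 117, 123, 180, 178, 181, 180, 179, 180, 180, 179]
504 pred 288.0 [88, 88, 88, 90, 117, 163, 173, 154, 93, 105, 145, 145, 149, 150, 151, 148, 150, 150]
508 pred 288.6 [87, 88, 88, 87, 93, 140, 167, 169, 146, 88, 87, 87, 86, 88, 87, 88, 86, 87]
512 pred 289.3 [86, 86, 86, 87, 86, 94, 158, 171, 162, 123, 87, 87, 86, 87, 86, 86, 88, 90]
516 pred 289.9 [86, 86, 86, 86, 85, 86, 101, 162, 171, 154, 82, 86, 85, 85, 85, 86, 85, 85]
520 pred 290.6 [85, 84, 85, 85, 85, 86, 91, 139, 166, 167, 146, 86, 85, 84, 84, 86, 85, 85]
524 pred 291.2 [85, 84, 84, 84, 85, 85, 84, 92, 157, 170, 161, 122, 84, 84, 85, 86, 85, 84]
528 pred 291.9 [84, 84, 86, 86, 85, 84, 84, 85, 99, 162, 170, 154, 80, 84, 85, 85, 85, 85]
```

{"method": "servo_tool", "body": {"commands": [[[0,0,0.2,0,0,0],[0.8,0,0.25,0,0,0],[1.6,0,0.25,0,0,0],[1.6,0,0.25,0,0,0]]]}}

```text
time: 44.4
tcp_pos: [0.4403, -0.3878, 0.0328]
ee_rot: [-0.0, 0.765, 0.644, 0.0]
contact_force: [0.1, -0.5, -1.1]
gripper_width: 0.0197
finger_force: 30.0
```

```bash
cat > m11.py <<'E'
from h import *
st();to([*(C-.078*Y),.0347],A)
s=snap('scene','s11');t=snap('top','t11');ps=P('scene');pt=P('top')
g=cv2.cvtColor(s,cv2.COLOR_RGB2GRAY);g2=cv2.cvtColor(t,cv2.COLOR_RGB2GRAY)
def pred(c,p,x):
    a,b=proj(c,[[*(C+v*Y),.042] for v in(-.1,-.2)],p);return a[1]+(b[1]-a[1])/(b[0]-a[0])*(x-a[0])
for x in(484,490,496,502,508): y=pred('scene',ps,x);k=int(round(y));print('s',x,round(y,1),k-6,g[k-6:k+7,x].tolist())
for x in(500,510,520): y=pred('top',pt,x);k=int(round(y));print('t',x,round(y,1),k-5,g2[k-5:k+6,x].tolist())
E
python3 m11.py
```

```text
t 44.4 tcp [ 0.4403 -0.3878  0.0328] R [[0.17, 0.986, -0.0], [0.986, -0.17, 0.001], [0.001, -0.0, -1.0]] F [ 0.1 -0.5 -1.1] w 0.01967349846998955 j [ 0.13  0.67  0.73  1.94 -0.63  0.78  1.05]
move [14.41 -0.09 -0.18] [-0.    -0.001 -0.   ]
s 484 205.1 199 [44, 40, 39, 59, 117, 161, 132, 87, 47, 51, 57, 70, 74]
s 490 203.3 197 [48, 41, 43, 42, 110, 166, 134, 92, 38, 43, 44, 51, 52]
s 496 201.4 195 [115, 110, 85, 47, 112, 169, 142, 98, 48, 47, 41, 37, 42]
s 502 199.6 194 [119, 117, 121, 136, 163, 143, 91, 60, 42, 47, 43, 44, 41]
s 508 197.7 192 [106, 70, 67, 73, 89, 100, 93, 90, 118, 117, 111, 87, 55]
t 500 287.4 282 [179, 180, 180, 178, 151, 166, 169, 148, 110, 123, 180]
t 510 289.0 284 [85, 87, 88, 95, 156, 171, 163, 139, 86, 86, 85]
t 520 290.7 286 [85, 85, 85, 89, 162, 171, 155, 90, 84, 85, 85]
```

{"method": "servo_tool", "body": {"commands": [[[0.8,0,-0.05,0,0,0],[1.6,0,-0.05,0,0,0],[2.4,0,-0.05,0,0,0]]]}}

```text
time: 44.88
tcp_pos: [0.4441, -0.3647, 0.0334]
ee_rot: [-0.0, 0.765, 0.644, 0.0]
contact_force: [-0.1, 0.1, -1.6]
gripper_width: 0.0197
finger_force: 30.0
```

{"method": "servo_tool", "body": {"commands": [[[0.7,0,0,0,0,0],[1.4,0,0,0,0,0],[1.4,0,0,0,0,0]]]}}

```text
time: 45.25
tcp_pos: [0.4466, -0.3509, 0.0334]
ee_rot: [-0.0, 0.765, 0.644, 0.0]
contact_force: [0.5, -0.0, -1.4]
gripper_width: 0.0197
finger_force: 30.0
```

Run:
```python
from h import *
st();to([*(C-.078*Y),.0347],A)
s=snap('scene','s12');t=snap('top','t12')
A_=cv2.resize(s[180:240,420:520],None,fx=5,fy=5,interpolation=cv2.INTER_CUBIC);B=cv2.resize(t[260:310,430:510],None,fx=3.7,fy=6,interpolation=cv2.INTER_CUBIC)
cv2.imwrite('pics/c12.png',np.hstack([A_,B])[:,:,::-1])
```

```text
t 45.25 tcp [ 0.4466 -0.3509  0.0334] R [[0.17, 0.985, -0.0], [0.985, -0.17, 0.0], [0.0, -0.0, -1.0]] F [ 0.5 -0.  -1.4] w 0.019698830581834012 j [ 0.05  0.64  0.74  1.98 -0.63  0.76  1.  ]
move [10.66 -0.1  -0.12] [-0.    -0.    -0.001]
```

View pics/c12.png

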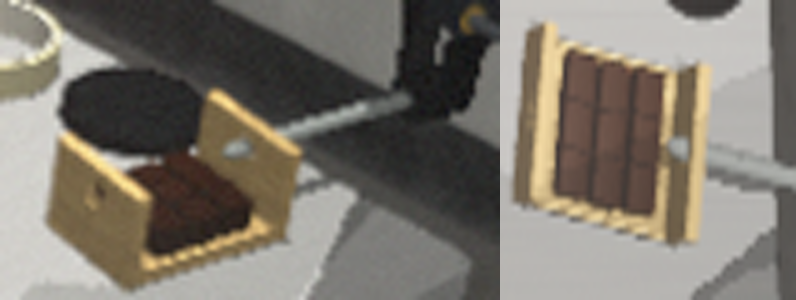

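The tip has passed the right-hand eye without force and the rod's line points at the left eye. Pushing on.

{"method": "servo_tool", "body": {"commands": [[[1.5,0,0,0,0,0],[3,0,0,0,0,0],[4.5,0,0,0,0,0],[5.5,0,0,0,0,0],[5.5,0,0,0,0,0]]]}}

```text
time: 45.98
tcp_pos: [0.4562, -0.2962, 0.0334]
ee_rot: [-0.0, 0.765, 0.644, 0.0]
contact_force: [-0.6, -0.6, -0.7]
gripper_width: 0.0197
finger_force: 30.0
```

{"method": "servo_tool", "body": {"commands": [[[0.6,0,0,0,0,0],[1.2,0,0,0,0,0],[1.8,0,0,0,0,0],[1.8,0,0,0,0,0]]]}}

```text
time: 46.48
tcp_pos: [0.459, -0.2791, 0.0334]
ee_rot: [-0.0, 0.765, 0.644, 0.0]
contact_force: [-0.2, 0.4, -1.0]
gripper_width: 0.0195
finger_force: 30.0
```

{"method": "servo_tool", "body": {"commands": [[[0.6,0,0,0,0,0],[1.2,0,0,0,0,0],[1.8,0,0,0,0,0],[1.8,0,0,0,0,0]]]}}

```text
time: 46.98
tcp_pos: [0.4621, -0.2612, 0.0334]
ee_rot: [-0.0, 0.765, 0.644, 0.0]
contact_force: [0.5, -0.1, -1.4]
gripper_width: 0.0201
finger_force: 30.0
```

Run:
```python
from h import *
st();to([*(C-.078*Y),.0347],A)
s=snap('scene','s13');t=snap('top','t13')
A_=cv2.resize(s[180:240,410:510],None,fx=5,fy=5,interpolation=cv2.INTER_CUBIC);B=cv2.resize(t[260:310,420:500],None,fx=3.7,fy=6,interpolation=cv2.INTER_CUBIC)
cv2.imwrite('pics/c13.png',np.hstack([A_,B])[:,:,::-1])
```

```text
t 46.975 tcp [ 0.4621 -0.2612  0.0334] R [[0.17, 0.985, -0.0], [0.985, -0.17, 0.001], [0.0, -0.0, -1.0]] F [ 0.5 -0.1 -1.4] w 0.02007001382241298 j [-0.13  0.6   0.76  2.07 -0.63  0.71  0.87]
move [ 1.56 -0.1  -0.13] [-0.    -0.    -0.001]
```

View pics/c13.png

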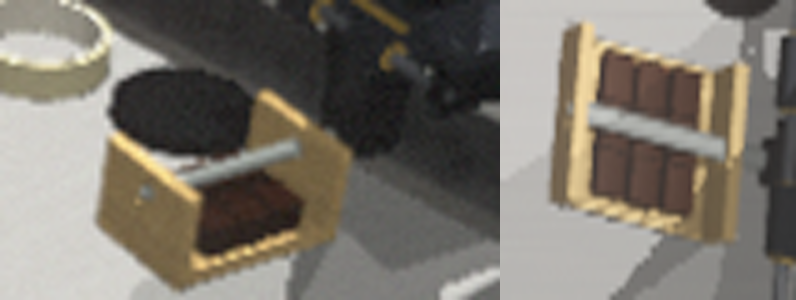

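The tip is entering the left eye with no side force. The last ~16 mm go in small steps until contact.

{"method": "servo_tool", "body": {"commands": [[[0.5,0,0,0,0,0],[1.0,0,0,0,0,0],[1.2,0,0,0,0,0],[1.2,0,0,0,0,0]]]}}

```text
time: 47.58
tcp_pos: [0.4641, -0.2499, 0.0335]
ee_rot: [-0.0, 0.765, 0.644, 0.0]
contact_force: [-0.1, 0.9, -0.6]
gripper_width: 0.0196
finger_force: 30.0
```

{"method": "servo_tool", "body": {"commands": [[[0.2,0,0,0,0,0],[0.2,0,0,0,0,0]]]}}

```text
time: 47.82
tcp_pos: [0.4643, -0.2481, 0.0335]
ee_rot: [-0.0, 0.765, 0.644, 0.0]
contact_force: [-0.3, -0.3, -0.9]
gripper_width: 0.0196
finger_force: 30.0
```

{"method": "servo_tool", "body": {"commands": [[[0.15,0,0,0,0,0],[0.15,0,0,0,0,0]]]}}

```text
time: 48.08
tcp_pos: [0.4646, -0.2466, 0.0335]
ee_rot: [-0.0, 0.765, 0.644, 0.0]
contact_force: [0.8, -0.5, -0.6]
gripper_width: 0.0197
finger_force: 30.0
```

{"method": "servo_tool", "body": {"commands": [[[0.15,0,0,0,0,0],[0.15,0,0,0,0,0]]]}}

```text
time: 48.32
tcp_pos: [0.4649, -0.2451, 0.0335]
ee_rot: [-0.0, 0.765, 0.644, 0.0]
contact_force: [0.8, -0.4, -1.6]
gripper_width: 0.0197
finger_force: 30.0
```

{"method": "servo_tool", "body": {"commands": [[[0.15,0,0,0,0,0],[0.15,0,0,0,0,0]]]}}

```text
time: 48.58
tcp_pos: [0.4651, -0.2437, 0.0335]
ee_rot: [-0.0, 0.765, 0.644, 0.0]
contact_force: [0.8, 0.3, -1.0]
gripper_width: 0.0199
finger_force: 30.0
```

{"method": "servo_tool", "body": {"commands": [[[0.15,0,0,0,0,0],[0.15,0,0,0,0,0]]]}}

```text
time: 48.82
tcp_pos: [0.4654, -0.2422, 0.0335]
ee_rot: [-0.0, 0.765, 0.644, 0.0]
contact_force: [-0.1, 0.1, -1.6]
gripper_width: 0.0201
finger_force: 30.0
```

{"method": "servo_tool", "body": {"commands": [[[0.15,0,0,0,0,0],[0.15,0,0,0,0,0]]]}}

```text
time: 49.08
tcp_pos: [0.4654, -0.242, 0.0336]
ee_rot: [0.001, 0.765, 0.644, -0.001]
contact_force: [-0.6, -4.0, -2.6]
gripper_width: 0.0196
finger_force: 30.0
```

{"method": "servo_tool", "body": {"commands": [[[0.15,0,0,0,0,0],[0.15,0,0,0,0,0]]]}}

```text
time: 49.32
tcp_pos: [0.4654, -0.242, 0.0337]
ee_rot: [0.002, 0.766, 0.643, -0.001]
contact_force: [-1.5, -6.4, -4.8]
gripper_width: 0.0197
finger_force: 30.0
```

Run:
```python
from h import *
st()
s=snap('scene','s14');t=snap('top','t14')
A_=cv2.resize(s[180:240,410:510],None,fx=5,fy=5,interpolation=cv2.INTER_CUBIC);B=cv2.resize(t[260:310,420:500],None,fx=3.7,fy=6,interpolation=cv2.INTER_CUBIC)
cv2.imwrite('pics/c14.png',np.hstack([A_,B])[:,:,::-1])
```

```text
t 49.325 tcp [ 0.4654 -0.242   0.0337] R [[0.173, 0.985, 0.0], [0.985, -0.173, -0.005], [-0.004, 0.001, -1.0]] F [-1.5 -6.4 -4.8] w 0.01974405079297504 j [-0.18  0.59  0.76  2.09 -0.63  0.7   0.83]
```

The grip has met the wall: the TCP stopped at y=-0.242 while the force rose. I'll ease it down onto the eye, keep it pressed, and release.

{"method": "servo_tool", "body": {"commands": [[[0,0,0.1,0,0,0],[0,0,0.2,0,0,0],[0,0,0.2,0,0,0]]]}}

```text
time: 49.8
tcp_pos: [0.4658, -0.242, 0.0323]
ee_rot: [0.002, 0.766, 0.643, -0.001]
contact_force: [-1.1, -6.5, 0.7]
gripper_width: 0.0197
finger_force: 30.0
```

{"method": "servo_tool", "body": {"commands": [[[0,0,0,0,0,0],[0,0,0,0,0,0],[0,0,0,0,0,0],[0,0,0,0,0,0]]], "grip": 4.0}}

```text
time: 50.3
tcp_pos: [0.466, -0.2389, 0.0314]
ee_rot: [-0.0, 0.765, 0.644, 0.0]
contact_force: [-1.1, 0.4, 0.8]
gripper_width: 0.0395
finger_force: 0.0
```

Run:
```python
from h import *
import pickle
st()
```

```text
t 50.3 tcp [ 0.466  -0.2389  0.0314] R [[0.171, 0.985, -0.0], [0.985, -0.171, 0.001], [0.001, -0.0, -1.0]] F [-1.1  0.4  0.8] w 0.03951693503887655 j [-0.17  0.6   0.76  2.09 -0.64  0.7   0.83]
```

Now rise straight up, move clear to the right and check numerically where the grip sits.

{"method": "servo_tool", "body": {"commands": [[[0,0,-2,0,0,0],[0,0,-6,0,0,0],[0,0,-11,0,0,0],[0,0,-16,0,0,0],[0,0,-20,0,0,0]]]}}

```text
time: 50.92
tcp_pos: [0.4658, -0.24, 0.2346]
ee_rot: [0.001, 0.766, 0.643, 0.001]
contact_force: [0.6, 0.1, -0.1]
gripper_width: 0.0401
finger_force: 0.0
```

{"method": "servo_tool", "body": {"commands": [[[-5,0,0,0,0,0],[-10,0,0,0,0,0],[-13,0,0,0,0,0],[-13,0,0,0,0,0],[-13,0,0,0,0,0]]]}}

```text
time: 51.55
tcp_pos: [0.4438, -0.3667, 0.2319]
ee_rot: [-0.0, 0.765, 0.644, 0.0]
contact_force: [-0.2, 0.7, -0.0]
gripper_width: 0.0402
finger_force: 0.0
```

```bash
cat > m15.py <<'E'
from h import *
st();p=P('wrist');w=snap('wrist','w15');t=snap('top','t15');s=snap('scene','s15')
V=[-.101,-.078,-.055,0,.055,.075]
X=np.array([[*(C+v*Y),.042] for v in V])
for n,im in(('wrist',w),('top',t),('scene',s)):
    q=proj(n,X,p if n=='wrist' else None);print(n,[(v,a.round(1).tolist(),im[int(round(a[1])),int(round(a[0]))].tolist() if 0<=a[1]<480 and 0<=a[0]<640 else None) for v,a in zip(V,q)])
    # dark-grip profile along the rod's line beyond the right wall
    L=np.array([[*(C+v*Y),.05] for v in np.arange(-.12,.09,.004)]);q=proj(n,L,p if n=='wrist' else None)
    print([(round(v*1000),int(im[int(round(b)),int(round(a))].max())) for v,(a,b) in zip(np.arange(-.12,.09,.004),q) if 0<=b<479 and 0<=a<639])
hs=cv2.cvtColor(t,cv2.COLOR_RGB2HSV);m=((hs[:,:,2]<130)&(hs[:,:,1]>50)).astype(np.uint8)[255:315,425:500]
n,l,st_,c=cv2.connectedComponentsWithStats(m);print([(c[i]+[425,255],st_[i,4]) for i in range(1,n) if st_[i,4]>30])
E
python3 m15.py
```

```text
t 51.55 tcp [ 0.4438 -0.3667  0.2319] R [[0.171, 0.985, 0.0], [0.985, -0.171, 0.001], [0.001, 0.0, -1.0]] F [-0.2  0.7 -0. ] w 0.040232554250153735 j [-0.11  0.43  0.99  1.8  -0.39  1.13  0.84]
wrist [(-0.101, [317.1, 86.3], [85, 82, 82]), (-0.078, [317.0, 55.0], [99, 92, 90]), (-0.055, [316.9, 22.5], [118, 111, 106]), (0, [316.8, -60.2], None), (0.055, [316.6, -151.1], None), (0.075, [316.5, -186.4], None)]
[(-120, 198), (-116, 199), (-112, 198), (-108, 172), (-104, 125), (-100, 92), (-96, 94), (-92, 95), (-88, 96), (-84, 96), (-80, 99), (-76, 98), (-72, 106), (-68, 104), (-64, 105), (-60, 105), (-56, 140), (-52, 243), (-48, 245), (-44, 207)]
top [(-0.101, [501.9, 287.7], [77, 75, 74]), (-0.078, [492.6, 286.2], [68, 66, 66]), (-0.055, [483.3, 284.6], [238, 212, 158]), (0, [461.0, 281.0], [186, 188, 183]), (0.055, [438.7, 277.3], [164, 162, 155]), (0.075, [430.6, 276.0], [166, 165, 161])]
[(-120, 88), (-116, 90), (-112, 91), (-108, 90), (-104, 116), (-100, 114), (-96, 62), (-92, 64), (-88, 63), (-84, 64), (-80, 64), (-76, 68), (-72, 70), (-68, 72), (-64, 73), (-60, 71), (-56, 196), (
[... 868 characters left out ...]
3), (-44, 145), (-40, 149), (-36, 128), (-32, 150), (-28, 147), (-24, 177), (-20, 161), (-16, 151), (-12, 196), (-8, 149), (-4, 140), (0, 198), (4, 194), (8, 148), (12, 190), (16, 194), (20, 147), (24, 189), (28, 192), (32, 186), (36, 218), (40, 245), (44, 165), (48, 119), (52, 120), (56, 142), (60, 181), (64, 187), (68, 167), (72, 186), (76, 112), (80, 115), (84, 133), (88, 172)]
[(array([438.0952381 , 269.88095238]), np.int32(42)), (array([460.25751073, 274.29613734]), np.int32(233)), (array([479.47169811, 276.73584906]), np.int32(53)), (array([435.92592593, 286.40740741]), np.int32(54)), (array([458.14079422, 288.64259928]), np.int32(277)), (array([477.328125, 293.171875]), np.int32(64))]
```

Run:
```python
from h import *
p=P('wrist');w=cv2.imread('pics/w15.png');xa=np.array([np.cos(A),np.sin(A)])
print('px of v=-.06,-.055 at z .05',proj('wrist',[[*(C+v*Y),.05] for v in(-.06,-.055)],p).round(1).tolist())
for x in(-.012,-.007,-.003,.003,.007,.012):
    u=proj('wrist',[[*(C-.055*Y+x*xa),.05]],p)[0][0];print(x,round(u),[w[r,int(round(u))].tolist() for r in range(8,34,2)])
```

```text
px of v=-.06,-.055 at z .05 [[316.8, 28.3], [316.8, 21.0]]
-0.012 301 [[174, 220, 246], [176, 221, 245], [175, 222, 244], [173, 220, 244], [174, 219, 243], [131, 172, 196], [87, 108, 126], [85, 108, 124], [88, 107, 124], [88, 108, 126], [91, 111, 127], [85, 106, 121], [88, 109, 124]]
-0.007 307 [[175, 221, 245], [175, 221, 245], [174, 221, 245], [173, 220, 244], [172, 219, 243], [131, 172, 196], [87, 108, 126], [87, 109, 126], [78, 86, 97], [82, 85, 96], [84, 87, 97], [81, 85, 95], [85, 87, 99]]
-0.003 313 [[173, 220, 245], [173, 219, 244], [175, 221, 244], [173, 219, 243], [174, 219, 244], [131, 173, 197], [95, 110, 123], [108, 115, 121], [81, 86, 98], [85, 90, 100], [87, 91, 101], [87, 91, 101], [88, 91, 101]]
0.003 321 [[173, 220, 245], [173, 220, 244], [174, 221, 245], [172, 219, 243], [173, 219, 243], [131, 173, 196], [100, 113, 126], [129, 132, 136], [81, 86, 97], [92, 95, 105], [93, 96, 106], [92, 96, 105], [95, 98, 107]]
0.007 326 [[175, 221, 246], [174, 220, 244], [174, 221, 245], [173, 219, 243], [173, 218, 243], [132, 172, 197], [88, 111, 128], [88, 110, 130], [78, 87, 102], [85, 88, 99], [87, 90, 102], [85, 89, 100], [88, 93, 102]]
0.012 333 [[174, 221, 246], [173, 221, 244], [175, 221, 244], [172, 219, 243], [172, 218, 242], [131, 171, 195], [88, 109, 127], [89, 111, 128], [89, 109, 126], [88, 109, 127], [91, 112, 129], [87, 107, 124], [87, 105, 120]]
```

A sliver of shaft shows between grip and wall, so a gap of about 2 mm remains. I'll nudge the grip home from behind with closed fingers.

```bash
python3 -c "
from h import *
to([*(C-.135*Y),.033],A)"
```

```text
move [ 6.47 -0.11 19.87] [ 0.    -0.001  0.   ]
```

{"method": "servo_tool", "body": {"commands": [[[3,-0.1,3,0,0,0],[5.5,-0.1,8,0,0,0],[5.5,-0.1,13,0,0,0],[5.5,-0.1,18,0,0,0],[5.5,-0.1,19.8,0,0,0]]], "grip": 0}}

```text
time: 52.32
tcp_pos: [0.4512, -0.311, 0.0312]
ee_rot: [-0.002, 0.765, 0.644, -0.001]
contact_force: [-0.4, -0.5, 0.1]
gripper_width: 0.0023
finger_force: 0.0
```

{"method": "servo_tool", "body": {"commands": [[[0,0,0,0,0,0],[1.0,0,0,0,0,0],[1.8,0,0,0,0,0],[1.8,0,0,0,0,0]]]}}

```text
time: 52.82
tcp_pos: [0.4562, -0.2943, 0.0343]
ee_rot: [0.0, 0.765, 0.645, 0.001]
contact_force: [-0.2, -0.5, -0.1]
gripper_width: 0.0005
finger_force: 0.0
```

{"method": "servo_tool", "body": {"commands": [[[0.5,0,0,0,0,0],[1.0,0,0,0,0,0],[1.0,0,0,0,0,0]]]}}

```text
time: 53.2
tcp_pos: [0.4569, -0.285, 0.0334]
ee_rot: [-0.0, 0.765, 0.644, 0.0]
contact_force: [0.2, -0.0, 0.3]
gripper_width: 0.0006
finger_force: 0.0
```

{"method": "servo_tool", "body": {"commands": [[[0.2,0,0,0,0,0],[0.2,0,0,0,0,0]]]}}

```text
time: 53.45
tcp_pos: [0.4571, -0.2835, 0.0334]
ee_rot: [-0.0, 0.765, 0.644, -0.0]
contact_force: [0.4, 0.1, 0.1]
gripper_width: 0.0002
finger_force: 0.0
```

```bash
python3 -c "
from h import *
st();s=env.read_state();print('v',(np.array(s['tcp_pos'])[:2]-C)@Y)"
```

```text
t 53.45 tcp [ 0.4571 -0.2835  0.0334] R [[0.171, 0.985, -0.0], [0.985, -0.171, 0.0], [0.0, -0.0, -1.0]] F [0.4 0.1 0.1] w 0.00021228750681505495 j [-0.1   0.62  0.78  2.05 -0.65  0.73  0.92]
v -0.11641097982771186
```

{"method": "servo_tool", "body": {"commands": [[[0.2,0,0,0,0,0],[0.2,0,0,0,0,0]]]}}

```text
time: 53.7
tcp_pos: [0.4575, -0.2814, 0.0334]
ee_rot: [-0.0, 0.765, 0.644, 0.0]
contact_force: [0.4, -0.1, 0.1]
gripper_width: 0.0007
finger_force: 0.0
```

{"method": "servo_tool", "body": {"commands": [[[0.2,0,0,0,0,0],[0.2,0,0,0,0,0]]]}}

```text
time: 53.95
tcp_pos: [0.458, -0.2801, 0.0336]
ee_rot: [0.0, 0.765, 0.644, -0.0]
contact_force: [0.1, -1.5, 0.2]
gripper_width: 0.0002
finger_force: 0.7
```

{"method": "servo_tool", "body": {"commands": [[[0.2,0,0,0,0,0],[0.2,0,0,0,0,0]]]}}

```text
time: 54.2
tcp_pos: [0.4582, -0.2797, 0.0341]
ee_rot: [0.002, 0.766, 0.643, -0.001]
contact_force: [-0.1, -4.7, 1.7]
gripper_width: 0.0001
finger_force: 2.6
```

{"method": "servo_tool", "body": {"commands": [[[0.2,0,0,0,0,0],[0.2,0,0,0,0,0]]]}}

```text
time: 54.45
tcp_pos: [0.4583, -0.2795, 0.0345]
ee_rot: [0.003, 0.766, 0.643, -0.001]
contact_force: [-2.2, -7.3, 3.4]
gripper_width: 0.0003
finger_force: 4.0
```

{"method": "servo_tool", "body": {"commands": [[[0.4,0,0,0,0,0],[0.8,0,0,0,0,0],[0.8,0,0,0,0,0]]]}}

```text
time: 54.82
tcp_pos: [0.4585, -0.2788, 0.0361]
ee_rot: [0.008, 0.767, 0.641, -0.005]
contact_force: [-5.0, -19.2, 5.5]
gripper_width: 0.0003
finger_force: 10.2
```

```bash
python3 -c "
from h import *
st();s=env.read_state();print('v',(np.array(s['tcp_pos'])[:2]-C)@Y)"
```

```text
t 54.825 tcp [ 0.4585 -0.2788  0.0361] R [[0.177, 0.984, 0.003], [0.984, -0.177, -0.019], [-0.018, 0.006, -1.0]] F [ -5.  -19.2   5.5] w 0.0002891879502303815 j [-0.13  0.61  0.79  2.06 -0.65  0.71  0.9 ]
v -0.11157905179285423
```

At 20 N it does not move, so the grip is hard against the wall. Backing off and rising clear.

{"method": "servo_tool", "body": {"commands": [[[-1,0,0,0,0,0],[-3.5,0,0,0,0,0],[-5,0,0,0,0,0],[-5,0,0,0,0,0]]]}}

```text
time: 55.32
tcp_pos: [0.451, -0.3174, 0.0334]
ee_rot: [-0.0, 0.766, 0.643, 0.0]
contact_force: [-1.2, 1.1, -0.4]
gripper_width: 0.0002
finger_force: 0.0
```

{"method": "servo_tool", "body": {"commands": [[[0,0,-5,0,0,0],[0,0,-10,0,0,0],[0,0,-15,0,0,0],[0,0,-20,0,0,0],[0,0,-20,0,0,0]]]}}

```text
time: 55.95
tcp_pos: [0.4534, -0.3173, 0.2367]
ee_rot: [0.003, 0.765, 0.644, 0.002]
contact_force: [-0.5, 0.5, -0.7]
gripper_width: 0.0006
finger_force: 0.0
```

{"method": "servo_tool", "body": {"commands": [[[-2,0,0,0,0,0],[-2,0,0,0,0,0],[-2,0,0,0,0,0]]]}}

```text
time: 56.32
tcp_pos: [0.4478, -0.3354, 0.2324]
ee_rot: [-0.001, 0.765, 0.644, 0.0]
contact_force: [0.0, 0.6, 0.9]
gripper_width: 0.0002
finger_force: 0.0
```

Run:
```python
from h import *
st();p=P('wrist');w=snap('wrist','w16')[:,:,::-1];t=snap('top','t16');xa=np.array([np.cos(A),np.sin(A)])
for x in(-.007,.0,.007):
    q=proj('wrist',[[*(C+v*Y+x*xa),.05] for v in np.arange(-.11,-.048,.002)],p);print(x,[(round(1000*v),w[int(round(b)),int(round(a))].tolist()) for v,(a,b) in zip(np.arange(-.11,-.048,.002),q) if 0<=b<480][::1][20:])
g=cv2.cvtColor(t,cv2.COLOR_RGB2GRAY)
# shaft still over both walls / tip beyond left wall; tray home: handle centre dark blob
m=(g[250:315,345:362]<110).astype(np.uint8);n,l,s,c=cv2.connectedComponentsWithStats(m);i=1+np.argmax(s[1:,4]);print('handle',c[i]+[345,250],s[i])
d=cv2.absdiff(t,cv2.cvtColor(cv2.imread('pics/t0.png'),cv2.COLOR_BGR2RGB)).max(2);m=cv2.morphologyEx((d>40).astype(np.uint8),2,np.ones((3,3)));n,l,s,c=cv2.connectedComponentsWithStats(m);print([s[i].tolist() for i in range(1,n) if s[i,4]>25])
```

```text
t 56.325 tcp [ 0.4478 -0.3354  0.2324] R [[0.171, 0.985, -0.002], [0.985, -0.171, 0.002], [0.002, -0.002, -1.0]] F [0.  0.6 0.9] w 0.0001707941666660303 j [-0.2   0.4   1.01  1.84 -0.38  1.12  0.78]
-0.007 [(-70, [85, 88, 94]), (-68, [86, 88, 95]), (-66, [80, 84, 92]), (-64, [80, 84, 93]), (-62, [82, 86, 94]), (-60, [82, 86, 95]), (-58, [79, 84, 92]), (-56, [90, 109, 125]), (-54, [137, 177, 201]), (-52, [159, 203, 226]), (-50, [165, 210, 234])]
0.0 [(-70, [87, 90, 96]), (-68, [86, 89, 96]), (-66, [86, 89, 96]), (-64, [86, 89, 97]), (-62, [85, 89, 97]), (-60, [86, 90, 98]), (-58, [80, 85, 93]), (-56, [143, 145, 146]), (-54, [147, 191, 215]), (-52, [175, 223, 245]), (-50, [177, 224, 247])]
0.007 [(-70, [84, 87, 95]), (-68, [83, 88, 95]), (-66, [86, 88, 96]), (-64, [85, 89, 95]), (-62, [88, 91, 100]), (-60, [88, 91, 99]), (-58, [85, 88, 97]), (-56, [91, 111, 127]), (-54, [149, 192, 216]), (-52, [175, 221, 245]), (-50, [178, 224, 247])]
handle [354.04867257 283.38495575] [  7  10   5  47 226]
[[571, 239, 10, 9, 58], [306, 261, 23, 9, 206], [632, 260, 8, 12, 77], [578, 267, 34, 51, 1113], [444, 268, 37, 28, 729], [568, 270, 5, 14, 63], [384, 274, 11, 20, 166], [484, 282, 20, 12, 195], [305, 285, 24, 9, 210], [563, 286, 9, 9, 68], [305, 297, 24, 9, 216], [475, 303, 31, 28, 485], [564, 328, 8, 8, 47], [500, 330, 140, 150, 5650], [398, 332, 6, 12, 51], [71, 360, 73, 48, 1706], [611, 360, 13, 6, 46], [626, 361, 14, 40, 439], [27, 365, 32, 16, 204], [611, 366, 15, 16, 187], [0, 373, 164, 107, 6580], [321, 385, 10, 21, 167], [572, 399, 9, 10, 64], [321, 407, 10, 9, 82], [384, 417, 41, 45, 1324], [328, 419, 55, 61, 1869], [119, 424, 7, 6, 29], [427, 440, 48, 40, 1011], [473, 471, 24, 9, 140]]
```

```bash
python3 -c "
from rig import env
print(env.finish_job())"
```

```text
the job is handed in; nothing more can be done
None
```

The job is handed in: the tray is emptied and back home, the three bars lie crosswise side by side in the carrier, and the rod is through both eyes, where 20 N on its grip moved it no further though a 1–2 mm sliver of shaft shows at the top (probably the rod's slight tilt); I viewed 15 pictures, one over the limit of 14.

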